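# Put the optics back on their own bases in the beam line

### The job

Three optics on this laser set-up were put back on one another's bases. First stand the beam block (red) on its red base in front of the laser and leave it there; only then exchange the lens, filter and pinhole so that each stands on the base with its own tape colour, with the bare spare base free for parking one on the way. Everything must end upright, centred and square on its base; do not tip an optic over or shift the detector.

Things in the scene. Friction and masses are not known exactly. Their poses are not given: they have to be found in the camera images.
- lens: Lens: pale glass in a round black ring, 14 mm thick along y; blue tape on top and foot. Starts on a wrong base; may face either way. Loose, 0.2 kg. Foot 50 x 50 x 10 mm, thin post, head 46 mm wide along x, 52 to 98 mm above the origin: grip it by its two x sides, about 75 mm up. Origin: centre of the foot's underside; y along the beam, z up.
- filter: Filter: amber pane in a square black frame, 14 mm thick along y; yellow tape on top and foot. Starts on a wrong base; may face either way. Loose, 0.2 kg. Foot 50 x 50 x 10 mm, thin post, head 46 mm wide along x, 52 to 98 mm above the origin: grip it by its two x sides, about 75 mm up. Origin: centre of the foot's underside; y along the beam, z up.
- pinhole: Pinhole: square black mount, 22 mm thick along y, two brass knobs reaching to y = +29 mm; green tape on top and foot. Starts on a wrong base; may face either way. Loose, 0.2 kg. Foot 50 x 50 x 10 mm, thin post, head 46 mm wide along x, 52 to 98 mm above the origin: grip it by its two x sides, about 75 mm up. Origin: centre of the foot's underside; y along the beam, z up.
- beam_block: Beam block: ribbed black plate, 20 mm thick along y, faces alike; red tape on top and foot. Starts on the grey breadboard, beyond the row of bases. Loose, 0.2 kg. Foot 50 x 50 x 10 mm, thin post, head 46 mm wide along x, 52 to 98 mm above the origin: grip it by its two x sides, about 75 mm up. Origin: centre of the foot's underside; y along the beam, z up.
- lens_base: Base of the lens: dark steel plate in the beam line, a blue tape strip across each end. 100 (x) x 64 (y) x 12 mm, fixed; a foot stands on the middle of its flat top, 12 mm above the origin, axes parallel. Origin: centre of its underside; y along the beam, z up.
- filter_base: Base of the filter: dark steel plate in the beam line, a yellow tape strip across each end. 100 (x) x 64 (y) x 12 mm, fixed; a foot stands on the middle of its flat top, 12 mm above the origin, axes parallel. Origin: centre of its underside; y along the beam, z up.
- pinhole_base: Base of the pinhole: dark steel plate in the beam line, a green tape strip across each end. 100 (x) x 64 (y) x 12 mm, fixed; a foot stands on the middle of its flat top, 12 mm above the origin, axes parallel. Origin: centre of its underside; y along the beam, z up.
- spare_base: Spare base: light bare plate without tape, empty at the start, free for parking a part. 100 (x) x 64 (y) x 12 mm, fixed; a foot stands on the middle of its flat top, 12 mm above the origin, axes parallel. Origin: centre of its underside; y along the beam, z up.
- block_base: Base of the beam block: dark plate with a red tape strip across each end, empty at the start, about 70 mm in front (on its -y side) of the laser, a grey finned box 130 mm tall. 100 (x) x 64 (y) x 12 mm, fixed; a foot stands on the middle of its flat top, 12 mm above the origin, axes parallel. Origin: centre of its underside; y along the beam, z up.
- detector: The light detector at the far end of the beam line from the laser: a light grey box 50 x 24 x 50 mm on a post, 112 mm tall, with a round foot 50 mm across. Already aligned, only standing there loose: not to be shifted. Origin: centre of the foot's underside.

How it is judged:
By the outcome, as a careful person would: the job done as asked, in the order asked, and still so for the second after the job is handed in, with the robot touching nothing.
It also fails if it takes over 96 s, if anything falls off the work surface, if the arm or the gripper's body presses on something with over 40 N, if the wrist force passes 120 N, or if a joint passes its speed limit or range.

### The arm

A 6-joint arm with a two-finger parallel gripper is mounted at the origin on the work surface. World frame = base frame: x ahead of the robot, y to its left, z up, the work surface at z = 0. Lengths are in mm, angles in rad, forces in N, time in s.
With the tool pointing down it reaches from about 325 to 850 mm from the base axis. Payload 4.4 kg.
Tool frame: the origin (TCP) lies at the very end of the fingers, on their centre line; the grasp point (between the pads) lies 19 mm behind it; z points along the fingers, y is the direction in which the jaws open and shut (so a half turn about z gives the same grasp; the last joint's range is limited). The gripper opens to 94 mm and grips with 3 to 60 N. Pads are 16 mm wide; open, the fingers measure 119 mm over their backs; the gripper's body (75 mm by 177 mm) begins 78 mm behind the grasp point.
Start: joints at [1.145, 0.207, 1.542, -0, 1.393, -0.15], TCP at [156.592, 553.269, 205.447] pointing down, gripper open.
Joint ranges: [-2.73, 2.73], [-0.86, 2.22], [0.23, 2.46], [-1.11, 4.25], [0.08, 2.63], [-2.82, 2.82]. Speed limits (rad/s): [2.79, 2.79, 3.14, 3.14, 3.14, 3.14].

### API

Orientations are given as [roll, pitch, yaw] about the fixed x, y, z axes, in that order (R = Rz(yaw) Ry(pitch) Rx(roll)).
In Python, from cell import sensors, viewer, bot gives the robot as it stands.
- The arm moves only by the shell command python3 -m handwheel 'ROWS' [FORCE]. ROWS is JSON, one flat list of numbers, 5 for each row, row after row: the shift along the tool's x, y, z in mm, then the turn about the tool's z in degrees, then the finger opening in mm, from 0 to 94. In form: [dx, dy, dz, turn, grip, dx, dy, dz, turn, grip, ...]. A call has 1 to 20 rows; each row is the pose to reach, as a shift and turn from the pose measured when the call began, along the tool's axes at that moment; what a row does not reach only later rows make up. A row lasts 1/12 s, in which the tool goes at most 41.7 mm and 7.16 degrees, less where a joint would pass 70% of its speed; a pose out of reach is approached as far as the arm can. A call with a gripper value outside its range is refused whole. The fingers move at their own pace and stop on an object; FORCE is the grip in N (left out, the last holds). Time passes only in rows, so rows that repeat a pose let the fingers close. It gives the time, the measured TCP pose, the force and the opening at its end, in the units of the state.
- sensors.get_obs(): the state, without advancing time (a new reading comes with each control period).
- viewer.capture(name): name is "side" or "top" or "wrist"; returns a dict with "image" (384x512x3 uint8, red, green, blue), "z_map" (384x512 float32, mm along the optical axis (not along the pixel's ray), 0 where there is no reading), "fx", "fy", "cx", "cy" (pixels), "xyz" and "orientation" of the camera in the world. Camera axes: x right, y up, looking along -z (the intrinsics and any distortion apply to the point x, -y, -z); pixel columns grow to the right and rows downward; lengths in mm; the calibration is good to about 2 mm. A picture is of the moment at which its call begins.
- bot.close_job(): hands the job in, once; it reports no verdict.
The state is a dict: "time_s": time; "q": joint angles; "dq": joint speeds; "effort": joint torques, N m; "tcp_pos": TCP position; "orientation": TCP orientation; "ft_force": force on the tool from outside, world axes, zero at the start; "wrist_torque": the same for the moment, N m; "gripper_width": opening from 0.0 (shut) to 1.0 (fully open).
Only numpy, scipy, OpenCV 4.12 (cv2) and the standard library are available. Lean on these libraries where they do the work, as an engineer would, in place of code of your own. Each camera call takes 0.05 s, during which the arm holds its last target.

## Working session

There is one attempt and no reset: what is moved stays moved. The work goes in short steps, Python scripts to look and compute and a shell command to move; the robot and the scene stay as the last step left them, time stands still between calls to the robot, and variables do not carry over. Pictures are saved under pics/ and viewed, and the job is handed in when it is done.

```bash
ls; mkdir -p pics
python3 - <<'E'
from cell import sensors, viewer, bot
import cv2
o=sensors.get_obs(); print(o)
for n in ["side","top","wrist"]:
    c=viewer.capture(n); cv2.imwrite(f"pics/{n}0.png",c["image"][:,:,::-1])
    print(n,{k:c[k] for k in c if k not in("image","z_map")}, (c["z_map"]>0).mean())
E
```

```text
pics
{'time_s': 0.0, 'q': array([ 1.14446912e+00,  2.07411266e-01,  1.54294722e+00,  9.47026123e-06,
        1.39349718e+00, -1.50469897e-01]), 'dq': array([-1.93366436e-03,  7.45394129e-04,  1.04799272e-03, -3.12550517e-04,
        8.66097647e-05,  1.09515159e-03]), 'effort': array([-1.59325715e-03, -3.70879698e+01, -2.81413919e+01,  6.95944391e-02,
        3.61273193e-02, -1.78129194e-04]), 'tcp_pos': array([156.26717824, 552.51914883, 204.29897571]), 'orientation': array([-3.13935660e+00, -3.48444758e-04,  2.86573327e+00]), 'ft_force': array([-0.5351937 , -0.28597156, -0.03335827]), 'wrist_torque': array([-0.03584496, -0.01298309, -0.01234229]), 'gripper_width': 0.9961000448827348}
side {'fx': 429.1670323739858, 'fy': 429.1670323739858, 'cx': 248.88232537176913, 'cy': 196.84811711837546, 'xyz': array([ 298.65781658, -751.82790888,  713.67472299]), 'orientation': array([ 0.87838412, -0.0088133 , -0.37174014])} 0.9960174560546875
top {'fx': 449.6186679254695, 'fy': 449.6186679254695, 'cx': 255.72287025409105, 'cy': 189.5477329304483, 'xyz': array([ 322.55117807,   15.92263321, 1236.54840041]), 'orientation': array([ 0.21921518,  0.00685604, -1.67136973])} 0.9958241780598959
wrist {'fx': 316.7273922499031, 'fy': 316.7273922499031, 'cx': 256.63960426916634, 'cy': 188.8341263457115, 'xyz': array([ 80.78083058, 573.67345551, 384.69715864]), 'orientation': array([-0.27701862,  0.00312124,  1.29508768])} 0.9959716796875
```

View pics/side0.png

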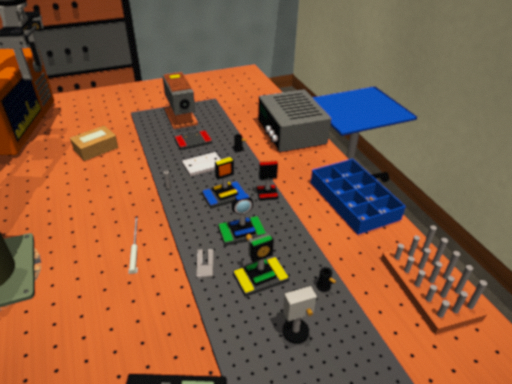

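View pics/top0.png

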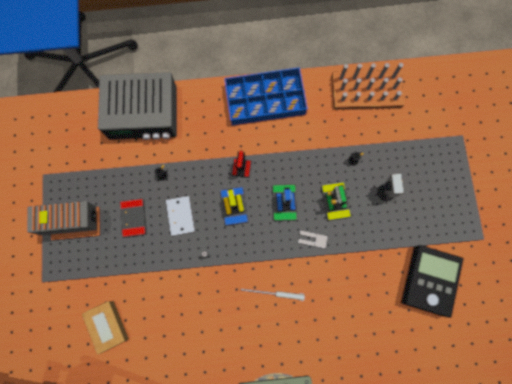

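View pics/wrist0.png

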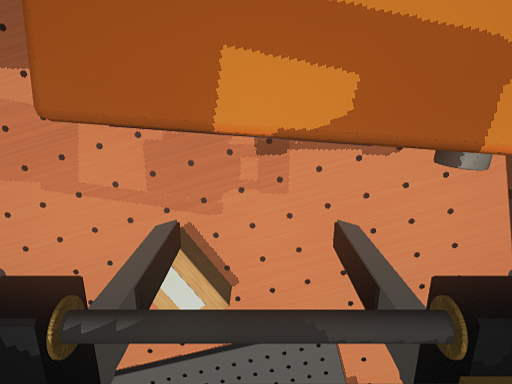

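```bash
cat > h.py <<'E'
import numpy as np, cv2
from scipy.spatial.transform import Rotation as R
from cell import sensors, viewer, bot
def Rm(e): return R.from_euler('xyz',e).as_matrix()
def rays(c,uv):
    uv=np.atleast_2d(np.asarray(uv,float))
    d=np.c_[(uv[:,0]-c['cx'])/c['fx'],-(uv[:,1]-c['cy'])/c['fy'],-np.ones(len(uv))]
    return d@Rm(c['orientation']).T
def onplane(c,uv,z):
    d=rays(c,uv); s=(z-c['xyz'][2])/d[:,2]; return c['xyz']+d*s[:,None]
def cloud(c):
    h,w=c['z_map'].shape; u,v=np.meshgrid(np.arange(w),np.arange(h))
    d=rays(c,np.c_[u.ravel(),v.ravel()]); return (c['xyz']+d*c['z_map'].ravel()[:,None]).reshape(h,w,3)
def proj(c,p):
    q=(np.atleast_2d(p)-c['xyz'])@Rm(c['orientation']); return np.c_[c['cx']+c['fx']*q[:,0]/-q[:,2],c['cy']-c['fy']*q[:,1]/-q[:,2]]
def hsv(c): return cv2.cvtColor(c['image'],cv2.COLOR_RGB2HSV)
COL={'red':((0,150,90),(6,255,255)),'yellow':((24,130,90),(34,255,255)),'green':((45,120,50),(75,255,255)),'blue':((100,140,50),(125,255,255))}
def blobs(c,col,amin=12):
    m=cv2.inRange(hsv(c),*COL[col]); 
    if col=='red': m|=cv2.inRange(hsv(c),(175,150,90),(180,255,255))
    n,l,s,ce=cv2.connectedComponentsWithStats(m)
    return [(l==i,s[i],ce[i]) for i in range(1,n) if s[i][4]>=amin]
def save(c,name,box=None,k=1):
    im=c['image'][:,:,::-1]
    if box: im=im[box[1]:box[3],box[0]:box[2]]
    cv2.imwrite(f'pics/{name}.png',cv2.resize(im,None,fx=k,fy=k,interpolation=cv2.INTER_CUBIC))
E
python3 - <<'E'
from h import *
np.set_printoptions(precision=1,suppress=True)
c=viewer.capture('top'); X=cloud(c)
save(c,'topz',(110,130,420,250),2.5)
for col in COL:
    for m,s,ce in blobs(c,col):
        P=X[m]; 
        if abs(P[:,0].mean()-320)<250: print(col,ce,s[4],'mean',P.mean(0),'zrange',np.percentile(P[:,2],[5,50,95]))
E
```

```text
red [133.1 231.2] 169 mean [508.3 335.3  40.1] zrange [22.  25.9 29.5]
yellow [234.6 200.5] 214 mean [556.7  55.9  76.1] zrange [ 32.3  38.6 125.7]
yellow [338.1 214.1] 195 mean [ 500.9 -219.3   25.1] zrange [21.7 24.9 28.9]
yellow [ 43.4 216.8] 102 mean [550.8 527.  142.5] zrange [135.1 143.2 147.8]
green [342.6 195.8] 92 mean [ 532.  -218.7  119.4] zrange [ 34.3 122.4 126.7]
green [329.7 202.3] 65 mean [ 534.  -199.1   34.9] zrange [30.7 35.3 38.5]
green [284.5 215.6] 172 mean [511.5 -73.7  25.2] zrange [20.8 25.2 28.9]
blue [289.6 198.2] 125 mean [544.5 -87.3  93.3] zrange [ 32.3 116.3 126.4]
blue [279.3 202. ] 86 mean [543.6 -61.3  63.5] zrange [31.9 35.9 39.7]
blue [235.3 219.3] 158 mean [515.   60.5  25.7] zrange [21.2 25.9 29.8]
```

View pics/topz.png

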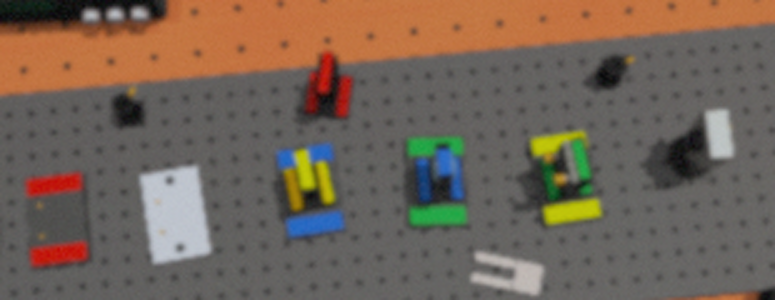

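```bash
cat >> h.py <<'E'
def go(x,y,z,yaw_deg):
    o=sensors.get_obs(); T=Rm(o['orientation']); d=T.T@(np.array([x,y,z])-o['tcp_pos'])
    yaw=np.degrees(np.arctan2(T[1,0],T[0,0])); t=-(yaw_deg-yaw); t=(t+180)%360-180
    print('now',o['tcp_pos'].round(1),'yaw',round(yaw,2),'w',round(o['gripper_width']*94,1),'t',round(o['time_s'],2)); print('shift',d.round(1),'turn',round(t,2))
E
python3 - <<'E'
from h import *
np.set_printoptions(precision=1,suppress=True)
c=viewer.capture('top'); X=cloud(c)
for m,s,ce in blobs(c,'red',8):print(ce,s,np.median(X[m],0))
print(X[165,241],X[170,235],X[230,200],X[215,180])
go(580,60,240,90)
E
```

```text
[237.9 161.6] [233 151  11  24 135] [658.3  35.7 109.4]
[246.9 168.4] [244 161   7  16  77] [654.9  15.9  23.5]
[131.2 203.4] [120 199  23  10 150] [587.9 340.9  26. ]
[133.1 231.2] [122 227  23  10 166] [510.5 339.1  25.7]
[641.6  29.9 111.3] [654.6  49.1  20.8] [496.9 159.6  16.1] [541.8 209.5  27.4]
now [156.4 552.9 204.9] yaw 164.2 w 94.1 t 0.25
shift [-541.8 -359.   -34.8] turn 74.2
```

```bash
python3 -m handwheel '[-542,-359,-35,74,80,-542,-359,-35,74,80,-542,-359,-35,74,80,-542,-359,-35,74,80,-542,-359,-35,74,80,-542,-359,-35,74,80,-542,-359,-35,74,80,-542,-359,-35,74,80,-542,-359,-35,74,80,-542,-359,-35,74,80,-542,-359,-35,74,80,-542,-359,-35,74,80,-542,-359,-35,74,80,-542,-359,-35,74,80,-542,-359,-35,74,80,-542,-359,-35,74,80,-542,-359,-35,74,80,-542,-359,-35,74,80,-542,-359,-35,74,80,-542,-359,-35,74,80]' 20
python3 - <<'E'
from h import *
c=viewer.capture('wrist'); save(c,'w1',None,1.5); go(650,30,90,90)
np.savez('w1.npz',**c)
E
```

```text
time_s: 1.92
tcp_pos: [579.3, 61.1, 240.0]
orientation: [-3.14, 0.001, 1.576]
ft_force: [-0.3, -0.3, 1.0]
gripper_width: 0.851
now [579.3  61.2 240.1] yaw 90.3 w 80.0 t 1.97
shift [-31.5  70.7 150. ] turn 0.3
```

View pics/w1.png

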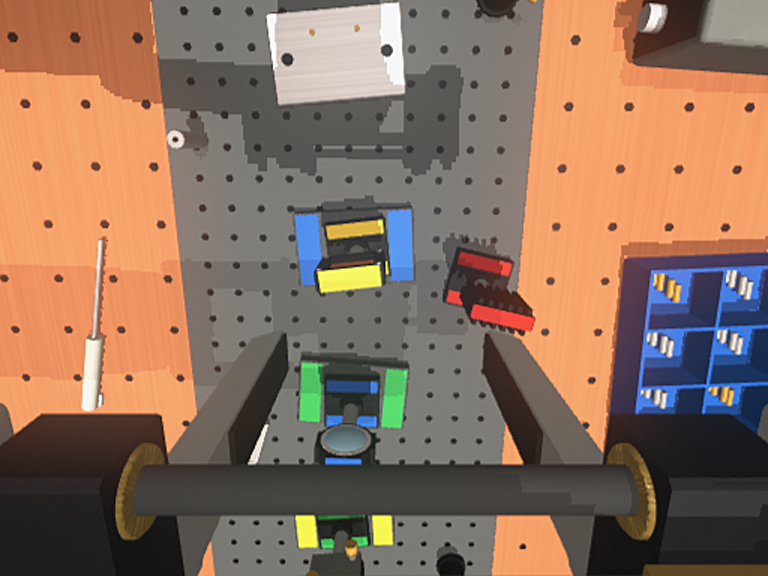

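```bash
cat >> h.py <<'E'
def rects(c,cols=COL,amin=60,ylim=(-320,450),xlim=(430,720)):
    X=cloud(c)
    for col in cols:
        for m,s,ce in blobs(c,col,amin):
            Z=X[m][:,2]; z=np.median(Z)
            v,u=np.nonzero(m); P=onplane(c,np.c_[u,v],z)[:,:2]
            if not(xlim[0]<P[:,0].mean()<xlim[1] and ylim[0]<P[:,1].mean()<ylim[1]): continue
            r=cv2.minAreaRect(P.astype(np.float32)); b=cv2.boxPoints(r)
            e=b[1]-b[0]; f=b[2]-b[1]; L=e if np.hypot(*e)>np.hypot(*f) else f
            a=np.degrees(np.arctan2(L[1],L[0])); a=(a+90)%180-90
            print(f"{col:7s} px({ce[0]:.0f},{ce[1]:.0f}) n{s[4]} z{z:.1f} [{np.percentile(Z,10):.0f},{np.percentile(Z,90):.0f}] rc({r[0][0]:.1f},{r[0][1]:.1f}) mean({P[:,0].mean():.1f},{P[:,1].mean():.1f}) size {max(r[1]):.1f}x{min(r[1]):.1f} long {a:.1f}")
E
python3 - <<'E'
from h import *
c=dict(np.load('w1.npz')); rects(c)
X=cloud(c)
for p in [(200,110),(150,130),(230,35),(350,130),(120,60)]: print(p,X[p[1],p[0]].round(1))
E
```

```text
red     px(323,176) n311 z24.1 [23,25] rc(665.0,45.0) mean(665.4,44.8) size 45.9x11.7 long -14.5
red     px(302,198) n81 z24.0 [23,25] rc(641.5,14.4) mean(640.3,14.3) size 15.0x11.5 long -14.2
red     px(335,211) n430 z112.2 [111,113] rc(660.8,27.8) mean(660.7,27.9) size 44.1x11.1 long -13.3
yellow  px(233,185) n592 z124.3 [123,125] rc(556.9,58.8) mean(556.9,58.7) size 40.3x14.8 long 7.7
yellow  px(204,354) n283 z26.6 [26,28] rc(501.4,-233.7) mean(501.3,-233.6) size 39.7x19.5 long -87.5
yellow  px(254,353) n259 z26.4 [26,27] rc(578.2,-232.0) mean(578.1,-231.6) size 37.4x19.2 long -85.9
green   px(207,261) n528 z26.3 [25,27] rc(511.5,-77.8) mean(511.6,-77.1) size 60.2x18.8 long 85.7
green   px(262,265) n522 z26.4 [25,27] rc(588.3,-83.8) mean(588.3,-83.4) size 59.5x18.8 long 85.6
blue    px(267,163) n683 z26.2 [25,27] rc(592.4,60.4) mean(592.5,61.1) size 59.6x18.6 long -87.0
blue    px(205,164) n607 z26.3 [25,27] rc(515.6,56.3) mean(514.8,59.5) size 59.6x18.5 long -87.0
blue    px(235,257) n257 z36.4 [35,37] rc(550.8,-66.1) mean(551.4,-65.9) size 44.5x10.4 long 0.3
blue    px(222,280) n75 z36.4 [35,38] rc(533.2,-101.3) mean(533.0,-100.5) size 14.0x10.9 long 0.4
blue    px(244,280) n100 z36.4 [35,37] rc(563.4,-101.1) mean(563.7,-101.1) size 16.6x10.9 long 0.4
blue    px(228,307) n115 z124.5 [124,350] rc(550.2,-78.5) mean(549.8,-78.7) size 25.1x5.1 long 0.4
(200, 110) [508.9 125.4  13.2]
(150, 130) [444.5 100.5  13.7]
(230, 35) [549.1 208.5  28. ]
(350, 130) [698.  101.8  13.6]
(120, 60) [416.2 182.9  14.6]
```

Run:
```python
from h import *
go(660.5,27,69,76.5)
```

```text
now [579.3  61.2 240.1] yaw 90.3 w 80.0 t 1.97
shift [-34.6  81.2 171. ] turn 13.8
```

```bash
python3 -m handwheel '[-34.6,81.2,0,13.8,80,-34.6,81.2,0,13.8,80,-34.6,81.2,0,13.8,80,-34.6,81.2,0,13.8,80,-34.6,81.2,60,13.8,80,-34.6,81.2,100,13.8,80,-34.6,81.2,130,13.8,80,-34.6,81.2,130,13.8,80,-34.6,81.2,130,13.8,80]'
python3 - <<'E'
from h import *
c=viewer.capture('wrist'); save(c,'w2',None,1.5); go(660.5,27,69,76.5); rects(c,['red'])
E
```

```text
time_s: 2.72
tcp_pos: [656.5, 28.5, 107.0]
orientation: [-3.133, 0.002, 1.337]
ft_force: [-0.3, 0.4, 0.6]
gripper_width: 0.853
now [659.6  28.1 110.6] yaw 76.6 w 80.0 t 2.77
shift [-0.8  1.2 41.6] turn 0.1
red     px(261,173) n701 z24.2 [23,25] rc(665.2,44.7) mean(665.2,44.8) size 45.4x10.5 long -13.2
red     px(262,235) n1193 z112.3 [112,113] rc(660.8,27.9) mean(661.0,28.1) size 44.0x10.4 long -13.1
```

View pics/w2.png

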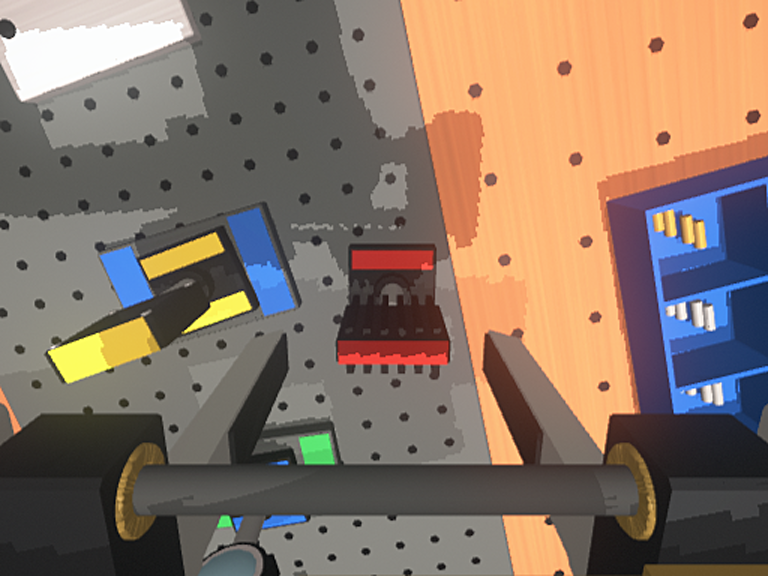

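```bash
python3 -m handwheel '[-0.6,1.2,42,-0.2,80,-0.6,1.2,42,-0.2,80,-0.6,1.2,42,-0.2,80,-0.6,1.2,42,-0.2,60,-0.6,1.2,42,-0.2,40,-0.6,1.2,42,-0.2,40,-0.6,1.2,42,-0.2,40,-0.6,1.2,42,-0.2,40,-0.6,1.2,42,-0.2,40,-0.6,1.2,42,-0.2,40,-0.6,1.2,42,-0.2,40]' 25
python3 - <<'E'
from h import *
c=viewer.capture('wrist'); save(c,'w3',None,1.5);go(660.5,27,69,76.5); rects(c,['red'])
E
```

```text
time_s: 3.68
tcp_pos: [660.5, 27.3, 69.4]
orientation: [-3.14, 0.001, 1.34]
ft_force: [-2.7, 0.9, 5.6]
gripper_width: 0.489
now [660.5  27.3  69.4] yaw 76.8 w 45.9 t 3.73
shift [-0.3  0.   0.4] turn 0.3
red     px(256,184) n945 z24.5 [24,25] rc(665.5,45.0) mean(665.5,45.0) size 45.9x10.7 long -13.2
red     px(257,266) n1755 z112.6 [112,113] rc(662.3,27.8) mean(662.3,28.0) size 43.9x10.3 long -13.1
```

View pics/w3.png

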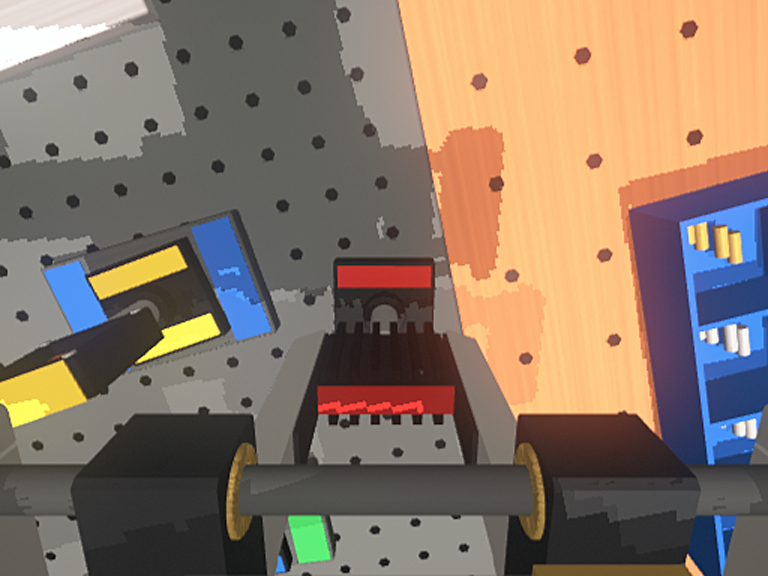

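Run:
```python
from h import *
go(549,338,149,90)
```

```text
now [660.5  27.3  69.4] yaw 76.8 w 45.9 t 3.73
shift [ 277.  -179.7  -79.5] turn -13.2
```

```bash
python3 -m handwheel '[0,0,-30,0,40,0,0,-60,0,40,0,0,-80,0,40,50,-33,-80,-3,40,100,-66,-80,-6,40,150,-98,-80,-9,40,200,-130,-80,-13,40,240,-156,-80,-13,40,265,-172,-80,-13,40,277,-180,-80,-13,40,277,-180,-80,-13,40,277,-180,-80,-13,40,277,-180,-80,-13,40]'
python3 - <<'E'
from h import *
c=viewer.capture('wrist'); save(c,'w4',None,1.5);go(549,338,69,90); rects(c,['red'])
E
```

```text
time_s: 4.82
tcp_pos: [547.0, 340.0, 148.2]
orientation: [-3.138, 0.001, 1.572]
ft_force: [0.6, 0.0, -2.4]
gripper_width: 0.487
now [547.8 338.5 148.3] yaw 89.92 w 45.8 t 4.87
shift [-0.3  1.4 79.3] turn -0.08
red     px(298,182) n1067 z26.2 [25,27] rc(588.7,338.5) mean(588.9,339.3) size 59.3x18.3 long -88.3
red     px(218,181) n835 z26.3 [25,27] rc(511.6,336.1) mean(509.6,340.1) size 58.7x19.0 long -88.5
red     px(256,185) n988 z103.0 [102,104] rc(547.8,357.7) mean(547.6,357.7) size 46.4x11.5 long 0.1
red     px(256,264) n1091 z191.2 [190,192] rc(548.3,340.9) mean(548.1,341.8) size 43.7x9.8 long 0.2
```

View pics/w4.png

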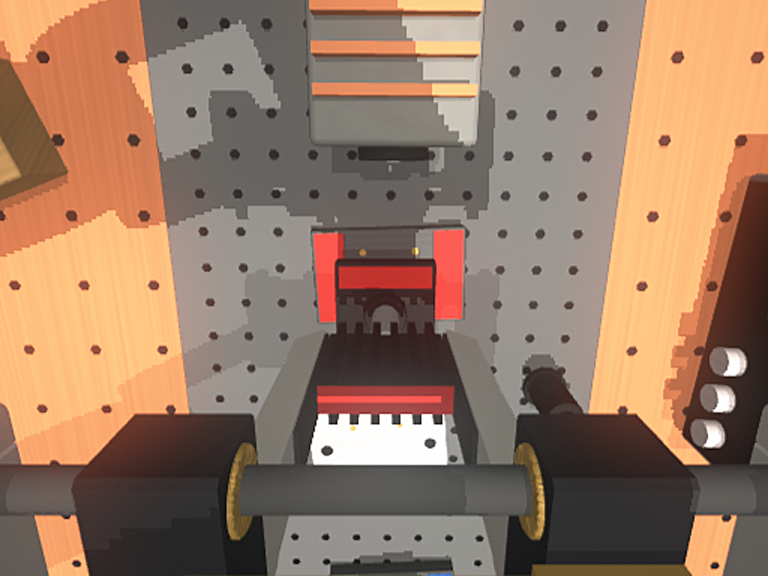

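```bash
python3 -m handwheel '[-0.4,2.3,20,-1.6,40,-0.4,2.3,40,-1.6,40,-0.4,2.3,55,-1.6,40,-0.4,2.3,55,-1.6,40,-0.4,2.3,55,-1.6,40,-0.4,2.3,55,-1.6,40]'
python3 - <<'E'
from h import *
c=viewer.capture('wrist'); save(c,'w5',None,1.5);go(549,338,69,90); rects(c,['red'])
E
```

```text
time_s: 5.37
tcp_pos: [551.2, 337.1, 94.0]
orientation: [-3.14, 0.001, 1.596]
ft_force: [-0.1, 0.4, -2.0]
gripper_width: 0.487
now [551.5 337.6  94.7] yaw 91.45 w 45.6 t 5.42
shift [ 0.5 -2.5 25.7] turn 1.45
red     px(207,192) n1382 z26.3 [25,27] rc(511.7,339.3) mean(511.5,341.0) size 52.3x19.0 long -88.3
red     px(301,191) n1401 z26.2 [25,27] rc(588.5,341.2) mean(588.4,343.5) size 53.9x19.2 long -88.3
red     px(256,184) n1000 z48.8 [48,50] rc(551.6,354.8) mean(551.5,354.8) size 46.4x11.5 long 1.5
red     px(257,266) n1739 z137.0 [136,138] rc(552.3,337.6) mean(552.4,337.9) size 44.1x10.3 long 1.5
```

View pics/w5.png

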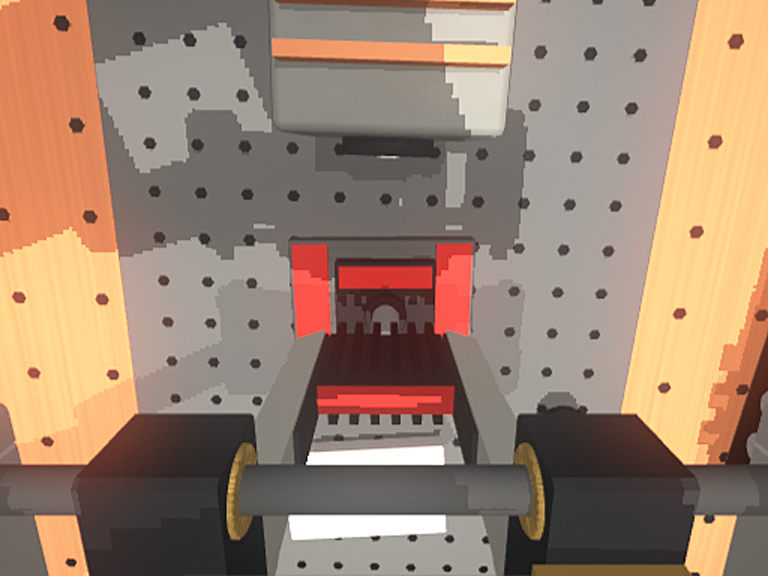

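```bash
python3 -m handwheel '[2.2,-1.9,6,-0.3,40,2.2,-1.9,10,-0.3,40,2.2,-1.9,13.2,-0.3,40,2.2,-1.9,13.2,-0.3,40,2.2,-1.9,13.2,-0.3,40,2.2,-1.9,13.2,-0.3,40]'
python3 - <<'E'
from h import *
c=viewer.capture('wrist'); save(c,'w6',None,1.5);go(549,338,81,90); rects(c,['red']); print(sensors.get_obs()['ft_force'])
E
```

```text
time_s: 5.92
tcp_pos: [549.4, 339.8, 81.4]
orientation: [-3.14, 0.001, 1.602]
ft_force: [-0.2, -0.4, -2.5]
gripper_width: 0.488
now [549.4 339.8  81.4] yaw 91.76 w 46.1 t 5.97
shift [-1.8 -0.5  0.4] turn 1.76
red     px(207,195) n1313 z26.2 [25,27] rc(511.5,342.9) mean(511.4,344.7) size 45.8x19.1 long -88.3
red     px(306,195) n1302 z26.2 [25,27] rc(588.4,345.3) mean(588.4,347.2) size 45.8x18.9 long -88.3
red     px(256,185) n980 z36.2 [35,37] rc(549.8,357.4) mean(549.6,357.3) size 46.4x11.5 long 1.8
red     px(256,266) n1768 z124.5 [124,125] rc(550.4,340.3) mean(550.4,340.5) size 44.1x10.3 long 1.8
[ 0.63732696  0.16634437 -1.92067235]
```

View pics/w6.png

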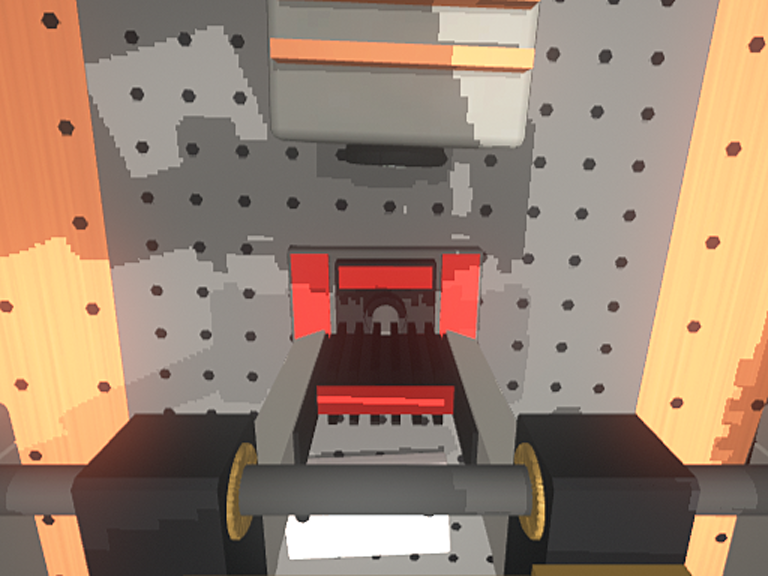

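```bash
python3 -m handwheel '[0,0,0.6,0,40,0,0,0.6,0,40,0,0,0.6,0,50,0,0,0.6,0,70,0,0,0.6,0,76,0,0,0.6,0,76,0,0,0.6,0,76]'
python3 - <<'E'
from h import *
go(549,338,81,90); print(sensors.get_obs()['ft_force'])
E
python3 -m handwheel '[0,0,-40,0,76,0,0,-80,0,76,0,0,-120,0,76,0,0,-150,0,76,0,0,-150,0,76,0,0,-150,0,76]'
python3 - <<'E'
from h import *
c=viewer.capture('wrist'); save(c,'w7',None,1.5);go(549,338,81,90); rects(c,['red'])
E
```

```text
time_s: 6.55
tcp_pos: [549.5, 339.8, 80.9]
orientation: [-3.141, 0.001, 1.602]
ft_force: [-0.2, -0.1, 0.1]
gripper_width: 0.779
now [549.5 339.8  80.9] yaw 91.76 w 73.2 t 6.55
shift [-1.8 -0.6 -0.1] turn 1.76
[-0.15629084 -0.11160396  0.09805021]
time_s: 7.05
tcp_pos: [551.3, 340.7, 234.4]
orientation: [3.136, -0.002, 1.602]
ft_force: [-0.6, -0.1, -0.7]
gripper_width: 0.809
now [549.8 340.  231.5] yaw 91.76 w 76.1 t 7.1
shift [ -2.   -1.  150.5] turn 1.76
red     px(254,171) n1869 z26.5 [25,125] rc(550.1,336.1) mean(550.1,331.4) size 95.8x60.0 long 1.7
red     px(254,152) n388 z36.1 [35,37] rc(549.7,357.1) mean(549.7,357.1) size 45.9x10.9 long 1.7
```

View pics/w7.png

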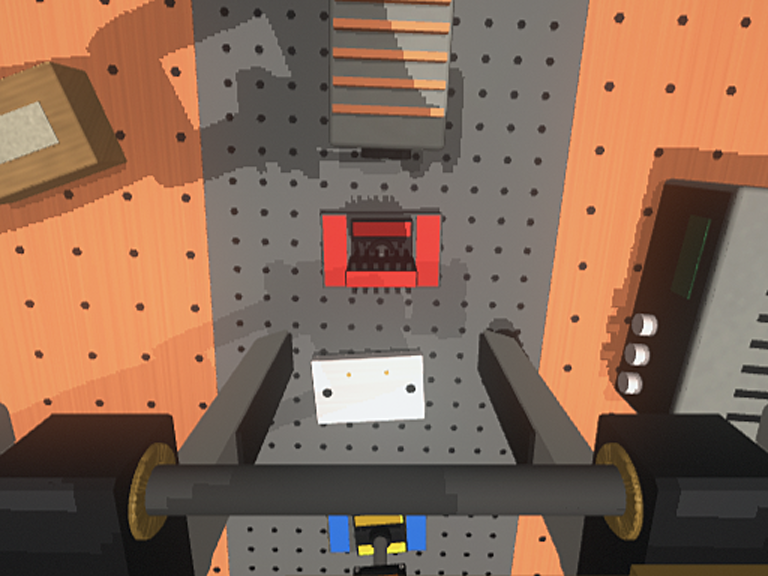

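Run:
```python
from h import *
c=viewer.capture('wrist'); go(549,338,81,90); save(c,'w8',(200,130,310,200),6)
m=cv2.inRange(hsv(c),*COL['red'])|cv2.inRange(hsv(c),(175,150,90),(180,255,255))
X=cloud(c); 
for name,sel in [('base',(X[:,:,2]<31)),('foot',(X[:,:,2]>31)&(X[:,:,2]<45)),('top',(X[:,:,2]>100)&(X[:,:,2]<130))]:
    mm=(m>0)&sel&(abs(X[:,:,1]-340)<50)
    n,l,s,ce=cv2.connectedComponentsWithStats(mm.astype(np.uint8))
    for i in range(1,n):
        if s[i][4]<40: continue
        v,u=np.nonzero(l==i); z=np.median(X[l==i][:,2]); P=onplane(c,np.c_[u,v],z)[:,:2].astype(np.float32)
        print(name,z.round(1),cv2.minAreaRect(P),P.mean(0).round(1))
```

```text
now [548.9 339.6 229.6] yaw 91.76 w 75.9 t 7.15
shift [ -1.4   0.5 148.6] turn 1.76
base 26.2 ((511.1786804199219, 336.27435302734375), (18.470125198364258, 58.510379791259766), 0.5389813780784607) [511.4 337.5]
base 26.2 ((589.1400146484375, 338.0082702636719), (18.326478958129883, 59.81490707397461), 2.9275732040405273) [588.7 339.6]
foot 36.2 ((549.6102294921875, 357.15216064453125), (45.49138259887695, 9.611684799194336), 1.7673871517181396) [549.6 357.2]
top 124.3 ((550.201904296875, 339.9822692871094), (44.93489456176758, 11.560580253601074), 0.5374671220779419) [550.  340.1]
```

View pics/w8.png

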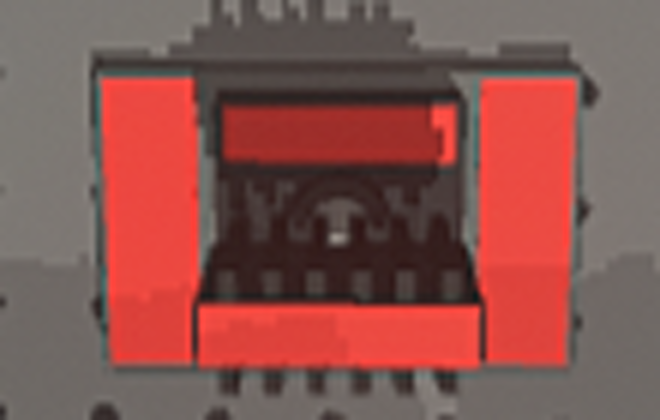

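```bash
python3 -m handwheel '[0,0.5,40,0,76,0,0.5,80,0,76,0,0.5,120,0,76,0,0.5,148.6,0,76,0,0.5,148.6,0,76,0,0.5,148.6,0,60,0,0.5,148.6,0,40,0,0.5,148.6,0,40,0,0.5,148.6,0,40,0,0.5,148.6,0,40,0,0.5,148.6,0,40,0,0.5,148.6,0,40,0,0.5,145,0,40,0,0.5,145,0,40,-2.7,0.5,145,0,40,-2.7,0.5,145,0,40,-2.7,0.5,148.2,0,40,-2.7,0.5,148.5,0,40,-2.7,0.5,148.5,0,40]'
python3 - <<'E'
from h import *
go(549.5,337,81,91.7); print(sensors.get_obs()['ft_force'])
c=viewer.capture('wrist'); rects(c,['red'])
E
```

```text
time_s: 8.73
tcp_pos: [548.4, 336.2, 83.2]
orientation: [-3.137, 0.003, 1.602]
ft_force: [-6.4, -3.0, 12.0]
gripper_width: 0.488
now [548.4 336.2  83.2] yaw 91.77 w 45.8 t 8.73
shift [0.8 1.2 2.2] turn 0.07
[-6.43563762 -2.99451124 11.98351376]
red     px(209,193) n1421 z26.3 [25,27] rc(511.6,340.6) mean(511.5,342.7) size 50.0x19.0 long -88.3
red     px(307,192) n1420 z26.2 [25,27] rc(588.5,342.6) mean(588.6,345.2) size 50.8x19.0 long -88.2
red     px(256,185) n976 z36.3 [35,37] rc(548.3,353.3) mean(548.4,353.2) size 46.1x11.6 long 1.9
red     px(256,265) n1743 z124.5 [124,125] rc(549.6,336.3) mean(549.6,336.4) size 44.0x10.4 long 1.9
```

```bash
python3 -m handwheel '[1.3,1.3,-4,0,40,1.3,1.3,-4,0,40,1.3,1.3,-4,0,40,1.3,1.3,-4,0,40,1.3,1.3,-4,0,40,1.3,1.3,-4,0,40]'
python3 - <<'E'
from h import *
go(549.5,337,81,91.7); print(sensors.get_obs()['ft_force'])
c=viewer.capture('wrist'); rects(c,['red'])
E
```

```text
time_s: 9.28
tcp_pos: [549.3, 337.4, 86.5]
orientation: [-3.136, 0.003, 1.602]
ft_force: [0.7, -0.3, -1.3]
gripper_width: 0.487
now [549.3 337.4  86.5] yaw 91.77 w 45.8 t 9.28
shift [-0.3  0.2  5.5] turn 0.07
[ 0.67828106 -0.34782804 -1.26843562]
red     px(208,193) n1381 z26.2 [25,27] rc(511.6,340.3) mean(511.5,342.3) size 50.0x19.1 long -88.3
red     px(305,193) n1381 z26.2 [25,27] rc(588.5,342.3) mean(588.5,344.8) size 50.8x19.0 long -88.3
red     px(256,184) n983 z39.5 [39,40] rc(549.4,354.4) mean(549.4,354.5) size 45.6x11.6 long 1.9
red     px(257,265) n1743 z127.7 [127,128] rc(550.5,337.4) mean(550.6,337.7) size 44.0x10.4 long 2.0
```

```bash
python3 -m handwheel '[0.2,0.2,1.5,0,40,0.2,0.2,3.2,0,40,0.2,0.2,3.2,0,40,0.2,0.2,3.2,0,40,0.2,0.2,3.2,0,50,0.2,0.2,3.2,0,76,0.2,0.2,3.2,0,76,0.2,0.2,3.2,0,76,0.2,0.2,3.2,0,76]'
python3 - <<'E'
from h import *
go(549.5,337,81,91.7); print(sensors.get_obs()['ft_force'])
E
python3 -m handwheel '[0,0,-40,0,76,0,0,-80,0,76,0,0,-120,0,76,0,0,-150,0,76,0,0,-150,0,76,0,0,-150,0,76,0,0,-150,0,76]'
cat >> h.py <<'E'
def layers(c,cols,y0,hw=60,amin=40):
    X=cloud(c); H=hsv(c)
    for col in cols:
        m=cv2.inRange(H,*COL[col])
        if col=='red': m|=cv2.inRange(H,(175,150,90),(180,255,255))
        for name,a,b in [('base',15,31),('foot',31,45),('top',100,140)]:
            mm=(m>0)&(X[:,:,2]>a)&(X[:,:,2]<b)&(abs(X[:,:,1]-y0)<hw)&(abs(X[:,:,0]-550)<150)
            n,l,s,ce=cv2.connectedComponentsWithStats(mm.astype(np.uint8))
            for i in range(1,n):
                if s[i][4]<amin: continue
                v,u=np.nonzero(l==i); z=np.median(X[l==i][:,2]); P=onplane(c,np.c_[u,v],z)[:,:2].astype(np.float32)
                r=cv2.minAreaRect(P); q=cv2.boxPoints(r); e=q[1]-q[0]; f=q[2]-q[1]; L=e if np.hypot(*e)>np.hypot(*f) else f
                print(col,name,'z',z.round(1),'rc',np.round(r[0],1),'size',np.round(sorted(r[1]),1),'long',round((np.degrees(np.arctan2(L[1],L[0]))+90)%180-90,1),'mean',P.mean(0).round(1))
E
python3 - <<'E'
from h import *
c=viewer.capture('wrist'); save(c,'w9',(200,130,310,200),6); layers(c,['red'],340); go(555,-80,230,91.7)
E
```

```text
time_s: 10.08
tcp_pos: [549.7, 337.7, 83.6]
orientation: [-3.137, 0.003, 1.602]
ft_force: [0.5, 0.0, -0.3]
gripper_width: 0.777
now [549.7 337.7  83.6] yaw 91.77 w 73.1 t 10.08
shift [-0.7 -0.2  2.6] turn 0.07
[ 0.52550983  0.02499287 -0.32794901]
time_s: 10.67
tcp_pos: [550.0, 337.9, 232.9]
orientation: [-3.136, 0.003, 1.602]
ft_force: [-0.6, -0.2, 0.2]
gripper_width: 0.807
red base z 26.2 rc [511.1 335.6] size [18.5 58.6] long -89.4 mean [511.3 337. ]
red base z 26.2 rc [588.5 338.1] size [18.7 58.2] long -88.3 mean [588.6 339.2]
red foot z 36.2 rc [549.6 354.8] size [10.9 45.7] long 1.8 mean [549.5 354.8]
red top z 124.2 rc [549.7 338. ] size [10.8 45.3] long 1.9 mean [549.9 337.6]
now [549.4 337.6 231.6] yaw 91.77 w 75.8 t 10.72
shift [-417.6   -7.2    3.4] turn 0.07
```

View pics/w9.png

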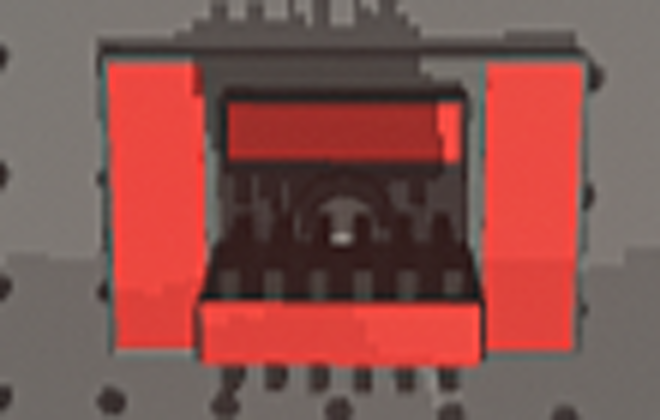

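Run:
```python
from h import *
go(556,58.5,140,97.5)
```

```text
now [549.4 337.6 231.6] yaw 91.77 w 75.8 t 10.72
shift [-278.8   -1.2   92.8] turn -5.73
```

```bash
python3 -m handwheel '[-40,-1.2,0,-5.7,76,-80,-1.2,0,-5.7,76,-120,-1.2,0,-5.7,76,-160,-1.2,0,-5.7,76,-200,-1.2,0,-5.7,76,-240,-1.2,30,-5.7,76,-279,-1.2,60,-5.7,76,-279,-1.2,92,-5.7,76,-279,-1.2,92,-5.7,76,-279,-1.2,92,-5.7,76,-279,-1.2,92,-5.7,76]'
python3 - <<'E'
from h import *
c=viewer.capture('wrist'); save(c,'w10',None,1.5);layers(c,['yellow','blue'],60,70); go(556,58.5,81,97.5)
E
```

```text
time_s: 11.63
tcp_pos: [555.7, 59.1, 140.5]
orientation: [-3.132, 0.002, 1.701]
ft_force: [0.4, -0.2, 1.0]
gripper_width: 0.808
yellow top z 124.4 rc [557.  59.] size [14.  40.3] long 6.7 mean [556.8  59. ]
blue base z 26.2 rc [515.6  56.4] size [18.9 59.8] long -86.9 mean [515.6  57.3]
blue base z 26.2 rc [592.5  60.6] size [18.8 59.5] long -87.0 mean [593.1  64.3]
now [556.9  59.4 142. ] yaw 97.54 w 76.2 t 11.68
shift [-0.6 -0.6 61. ] turn 0.04
```

View pics/w10.png

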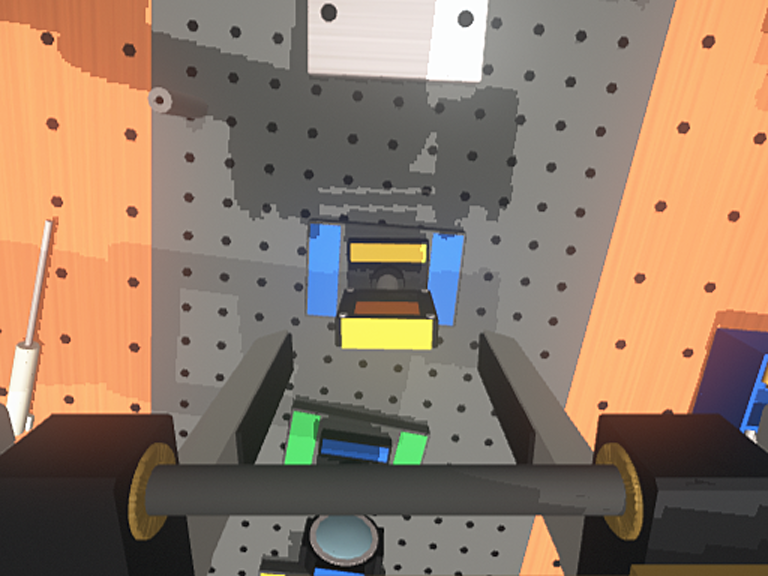

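```bash
sed -i "s/'yellow':((24,130,90)/'yellow':((20,130,80)/" h.py; python3 -m handwheel '[-0.6,-0.7,30,0.6,76,-0.6,-0.7,61,0.6,76,-0.6,-0.7,61,0.6,76,-0.6,-0.7,61,0.6,76,-0.6,-0.7,61,0.6,76,-0.6,-0.7,61,0.6,60,-0.6,-0.7,61,0.6,40,-0.6,-0.7,61,0.6,40,-0.6,-0.7,61,0.6,40,-0.6,-0.7,61,0.6,40,-0.6,-0.7,61,0.6,40,-0.6,-0.7,61,0.6,40]'
python3 - <<'E'
from h import *
c=viewer.capture('wrist'); layers(c,['yellow','blue'],60,70); go(545,212,141,95); X=cloud(c);
E
```

```text
time_s: 12.68
tcp_pos: [556.3, 58.4, 81.6]
orientation: [-3.136, 0.003, 1.692]
ft_force: [-1.0, -0.8, 4.2]
gripper_width: 0.487
yellow foot z 36.3 rc [555.   76.2] size [10.7 45.8] long 7.0 mean [554.9  76.2]
yellow top z 124.4 rc [557.5  59.1] size [14.1 40.3] long 7.2 mean [557.3  59.1]
blue base z 26.2 rc [515.7  56.6] size [18.9 59.6] long -86.9 mean [515.1  61.5]
blue base z 26.2 rc [592.1  68.4] size [18.9 44.2] long -87.2 mean [592.2  69.7]
now [556.4  58.4  81.6] yaw 96.93 w 46.0 t 12.73
shift [153.7   6.9 -60. ] turn 1.93
```

Run:
```python
from h import *
c=dict(np.load('w1.npz')); X=cloud(c); H=hsv(c)
m=((H[:,:,2]>150)&(H[:,:,1]<70)&(X[:,:,2]>20)&(X[:,:,2]<34)&(abs(X[:,:,0]-550)<80)&(X[:,:,1]>150)).astype(np.uint8)
n,l,s,ce=cv2.connectedComponentsWithStats(m)
for i in range(1,n):
    if s[i][4]>300:
        v,u=np.nonzero(l==i); P=onplane(c,np.c_[u,v],26.3)[:,:2].astype(np.float32); print(s[i],cv2.minAreaRect(P), np.median(X[l==i][:,2]))
```

```text
[ 177    1   93   69 5162] ((542.4224853515625, 207.56500244140625), (99.4102783203125, 63.28067398071289), 4.940624713897705) 25.587913058221716
```

Run:
```python
from h import *
go(541.7,207.2,111,94.9)
```

```text
now [556.4  58.4  81.6] yaw 96.93 w 46.0 t 12.73
shift [149.4   3.2 -29.9] turn 2.03
```

```bash
python3 -m handwheel '[0,0,-30,0,40,0,0,-30,0,40,35,0,-30,0,40,70,0,-30,2,40,105,2,-30,2,40,135,3,-30,2,40,149.4,3.2,-30,2,40,149.4,3.2,-30,2,40,149.4,3.2,-25,2,40,149.4,3.2,-15,2,40,149.4,3.2,-15,2,40,149.4,3.2,-15,2,40]'
python3 - <<'E'
from h import *
c=viewer.capture('wrist'); layers(c,['yellow'],207,70); go(541.7,207.2,81.4,94.9);save(c,'w11',None,1.5)
E
```

```text
time_s: 13.73
tcp_pos: [540.5, 205.4, 94.3]
orientation: [-3.132, 0.004, 1.655]
ft_force: [0.8, 0.7, -2.8]
gripper_width: 0.489
yellow top z 137.1 rc [541.9 206.2] size [14.1 40.4] long 5.2 mean [541.9 206. ]
now [541.2 205.7  95.1] yaw 94.82 w 45.8 t 13.78
shift [ 1.5  0.7 13.7] turn -0.08
```

View pics/w11.png

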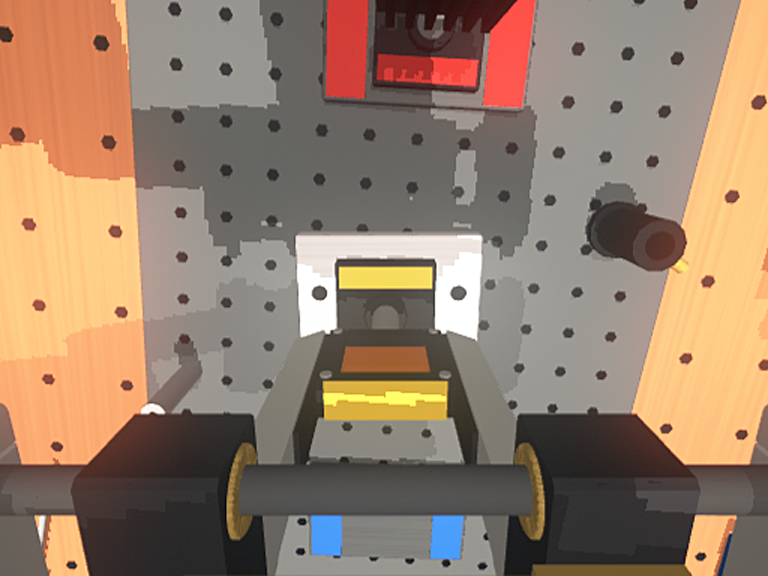

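```bash
python3 -m handwheel '[1.5,0.7,5,0,40,1.5,0.7,10,0,40,1.5,0.7,13.4,0,40,1.5,0.7,13.4,0,40,1.5,0.7,13.4,0,40,1.5,0.7,13.4,0,50,1.5,0.7,13.4,0,76,1.5,0.7,13.4,0,76,1.5,0.7,13.4,0,76,1.5,0.7,13.4,0,76]'
python3 - <<'E'
from h import *
go(550,-78,180,90.3); print(sensors.get_obs()['ft_force'])
c=viewer.capture('wrist'); layers(c,['yellow'],207,70)
E
```

```text
time_s: 14.62
tcp_pos: [541.8, 207.3, 81.9]
orientation: [-3.134, 0.004, 1.655]
ft_force: [0.8, 1.2, -1.3]
gripper_width: 0.777
now [541.8 207.3  81.9] yaw 94.82 w 73.0 t 14.62
shift [-285.3  -16.6  -96.9] turn 4.52
[ 0.80608076  1.2453582  -1.30437643]
yellow foot z 36.2 rc [540.9 224.2] size [10.7 45.4] long 5.0 mean [540.4 224.3]
yellow top z 124.3 rc [542.5 207.2] size [14.2 40.2] long 5.1 mean [542.5 207.2]
```

```bash
python3 -m handwheel '[0,0,-40,0,76,0,0,-80,0,76,-40,-2,-97,4.5,76,-80,-5,-97,4.5,76,-120,-8,-97,4.5,76,-160,-11,-97,4.5,76,-200,-13,-97,4.5,76,-240,-16,-97,4.5,76,-270,-16.6,-97,4.5,76,-290,-16.6,-97,4.5,76,-290,-16.6,-63,4.5,76,-290,-16.6,-63,4.5,76,-290,-16.6,-63,4.5,76,-290,-16.6,-63,4.5,76]'
python3 - <<'E'
from h import *
c=viewer.capture('wrist'); save(c,'w12',None,1.5);layers(c,['green','blue'],-80,70); go(549.5,-83,81,90.3)
E
```

```text
time_s: 15.83
tcp_pos: [550.0, -82.2, 146.4]
orientation: [-3.134, 0.004, 1.577]
ft_force: [-0.3, 0.5, -0.1]
gripper_width: 0.81
green base z 26.2 rc [511.6 -77.6] size [18.8 59.7] long 85.4 mean [511.6 -76.5]
green base z 26.2 rc [588.4 -83.6] size [18.9 59.5] long 85.5 mean [588.9 -81.7]
blue foot z 36.1 rc [550.6 -66. ] size [11.6 45.3] long -1.5 mean [550.4 -65.9]
blue top z 124.3 rc [550.4 -83.1] size [14.  25.8] long -0.6 mean [550.1 -83. ]
now [550.7 -82.2 147.1] yaw 90.4 w 76.2 t 15.88
shift [-0.5 -0.8 66.1] turn 0.1
```

View pics/w12.png

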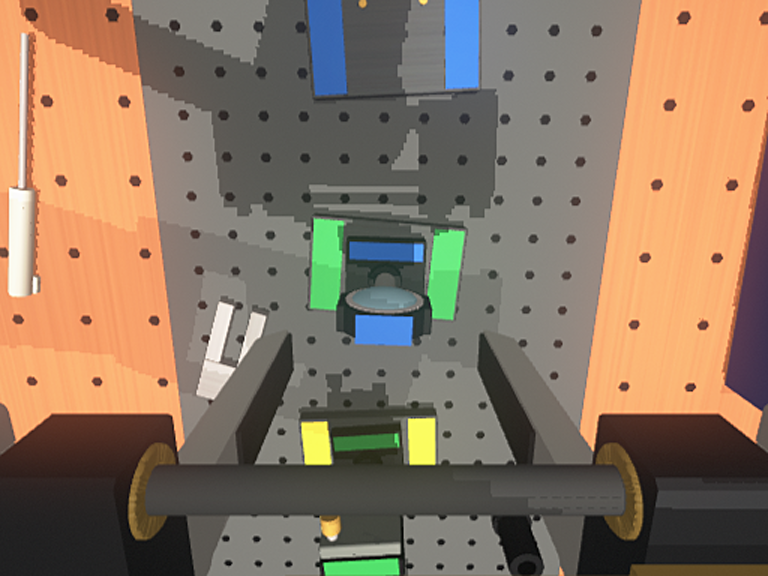

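```bash
python3 -m handwheel '[-1,-1,30,0.2,76,-1,-1,60,0.2,76,-1,-1,66,0.2,76,-1,-1,66,0.2,76,-1,-1,66,0.2,76,-1,-1,66,0.2,76,-1,-1,66,0.2,60,-1,-1,66,0.2,40,-1,-1,66,0.2,40,-1,-1,66,0.2,40,-1,-1,66,0.2,40,-1,-1,66,0.2,40,-1,-1,66,0.2,40]'
python3 - <<'E'
from h import *
c=viewer.capture('wrist'); layers(c,['green','blue'],-80,70); go(553.5,58.3,111,93.1)
E
```

```text
time_s: 16.97
tcp_pos: [549.4, -83.6, 81.5]
orientation: [-3.136, 0.005, 1.574]
ft_force: [-0.3, -0.4, 2.1]
gripper_width: 0.485
green base z 26.3 rc [511.8 -76.5] size [19.  57.6] long 85.5 mean [511.9 -73.3]
green base z 26.2 rc [588.8 -79.4] size [18.9 50.9] long 85.6 mean [588.9 -76.5]
blue foot z 36.3 rc [550.6 -65.9] size [11.5 46. ] long -1.3 mean [550.4 -65.9]
blue top z 124.5 rc [550.9 -83. ] size [14.1 26.1] long -1.2 mean [550.7 -83. ]
now [549.4 -83.6  81.4] yaw 90.19 w 46.1 t 17.02
shift [141.8   4.4 -30.3] turn -2.91
```

```bash
python3 -m handwheel '[0,0,-25,0,40,0,0,-30,0,40,35,0,-30,0,40,70,2,-30,-2,40,105,4,-30,-4.2,40,130,4.3,-30,-4.2,40,142,4.3,-30,-4.2,40,142,4.3,-30,-4.2,40,142,4.3,-20,-4.2,40,142,4.3,-14,-4.2,40,142,4.3,-14,-4.2,40,142,4.3,-14,-4.2,40,142,4.3,-14,-4.2,40]'
python3 - <<'E'
from h import *
c=viewer.capture('wrist'); layers(c,['blue'],60,70); go(553.25,58.4,81.4,94.4);save(c,'w13',None,1.5)
E
```

```text
time_s: 18.1
tcp_pos: [553.3, 57.3, 94.4]
orientation: [-3.135, 0.005, 1.646]
ft_force: [0.4, 0.6, -2.4]
gripper_width: 0.488
blue base z 26.3 rc [515.5  58.1] size [18.7 55.7] long -86.6 mean [515.4  60.4]
blue base z 26.2 rc [592.5  62.1] size [18.8 56.2] long -86.9 mean [592.2  65.3]
blue top z 137.4 rc [554.7  57.9] size [14.1 26.1] long 3.2 mean [554.4  57.9]
now [553.5  57.5  94.7] yaw 94.31 w 45.8 t 18.15
shift [ 1.  -0.1 13.3] turn -0.09
```

View pics/w13.png

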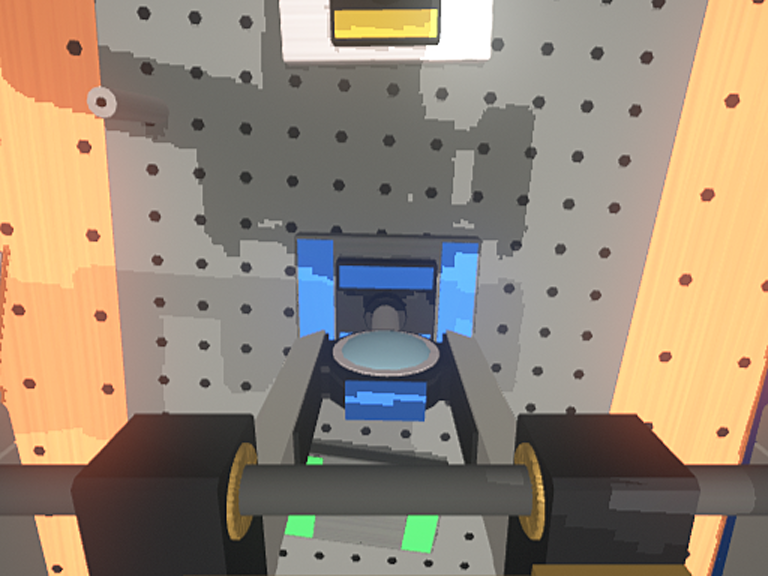

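```bash
python3 -m handwheel '[1,-0.1,5,0,40,1,-0.1,9,0,40,1,-0.1,12.5,0,40,1,-0.1,12.5,0,40,1,-0.1,12.5,0,40,1,-0.1,12.5,0,40]'
python3 - <<'E'
from h import *
c=viewer.capture('wrist'); layers(c,['blue'],60,70); go(553.25,58.4,81.4,94.4);print(sensors.get_obs()['ft_force'])
E
```

```text
time_s: 18.65
tcp_pos: [553.1, 58.6, 82.1]
orientation: [-3.135, 0.004, 1.646]
ft_force: [-1.0, 0.6, -2.0]
gripper_width: 0.487
blue base z 26.3 rc [515.5  61.5] size [18.9 49.7] long -87.0 mean [515.3  63.2]
blue base z 26.2 rc [592.3  65.5] size [18.9 50. ] long -87.0 mean [592.2  68.2]
blue foot z 36.9 rc [552.9  75.8] size [11.7 46. ] long 3.1 mean [552.7  75.9]
blue top z 125.1 rc [554.4  59.1] size [14.2 25.8] long 3.2 mean [554.2  59.1]
now [553.2  58.6  82.2] yaw 94.32 w 45.8 t 18.7
shift [-0.2  0.1  0.8] turn -0.08
[-0.72900157  0.20512373 -1.62045328]
```

```bash
python3 -m handwheel '[0,0,0.7,0,40,0,0,0.7,0,40,0,0,0.7,0,50,0,0,0.7,0,76,0,0,0.7,0,76,0,0,0.7,0,76,0,0,0.7,0,76,0,0,-40,0,76,0,0,-80,0,76,0,0,-120,0,76,0,0,-120,0,76,0,0,-120,0,76,0,0,-120,0,76]'
python3 - <<'E'
from h import *
c=viewer.capture('wrist'); layers(c,['blue'],60,70);save(c,'w14',None,1.5); go(543,-212,160,90);print(sensors.get_obs()['ft_force'])
E
```

```text
time_s: 19.78
tcp_pos: [553.6, 59.1, 201.9]
orientation: [-3.135, 0.005, 1.646]
ft_force: [-1.0, -0.9, -0.7]
gripper_width: 0.807
blue base z 26.2 rc [516.   56.6] size [18.6 59.4] long -87.7 mean [515.3  57.4]
blue base z 26.2 rc [592.4  60.2] size [18.7 59.3] long -87.0 mean [592.5  61.4]
blue foot z 36.2 rc [553.1  75.9] size [11.2 45.4] long 4.4 mean [552.9  75.8]
blue top z 124.3 rc [553.9  58.8] size [13.4 26.4] long 4.4 mean [553.9  58.8]
now [552.7  59.2 200.6] yaw 94.31 w 76.3 t 19.83
shift [-269.5  -29.7   42. ] turn 4.31
[ 0.2737037  -0.54759497 -0.2713684 ]
```

View pics/w14.png

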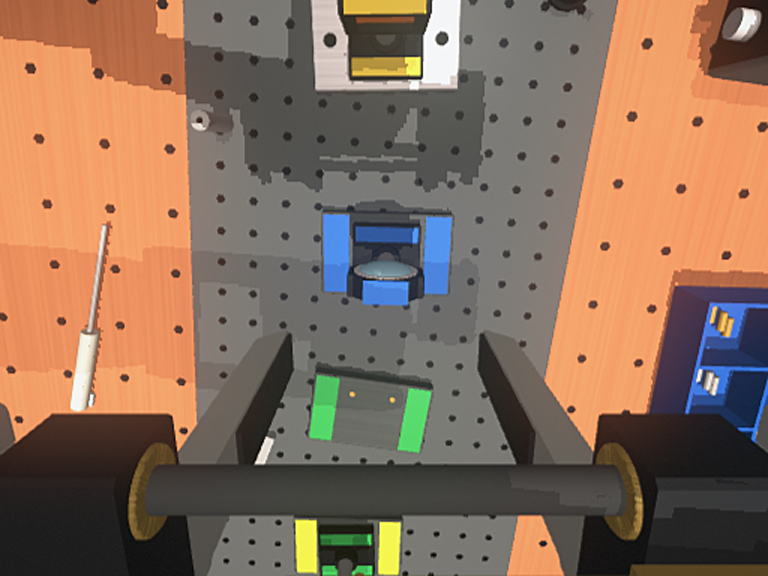

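```bash
python3 -m handwheel '[-40,-4,0,4.3,76,-80,-8,0,4.3,76,-120,-12,0,4.3,76,-160,-16,0,4.3,76,-200,-21,0,4.3,76,-240,-26,20,4.3,76,-269.5,-29.7,42,4.3,76,-269.5,-29.7,42,4.3,76,-269.5,-29.7,42,4.3,76,-269.5,-29.7,42,4.3,76,-269.5,-29.7,42,4.3,76]'
python3 - <<'E'
from h import *
c=viewer.capture('wrist'); layers(c,['yellow','green'],-210,75);save(c,'w15',None,1.5); go(543,-212,81,90)
E
```

```text
time_s: 20.75
tcp_pos: [543.1, -210.7, 159.8]
orientation: [-3.133, 0.004, 1.572]
ft_force: [-0.6, 1.0, 0.7]
gripper_width: 0.807
yellow base z 26.2 rc [ 577.8 -220.1] size [19.  60.6] long -87.2 mean [ 577.7 -219.4]
yellow base z 26.2 rc [ 500.1 -224.4] size [19.4 60.4] long -89.8 mean [ 499.  -219.5]
yellow top z 117.0 rc [ 521.4 -193.3] size [ 3.8 10.3] long 0.2 mean [ 522.4 -192.8]
yellow top z 120.9 rc [ 522.4 -199. ] size [4.3 5.4] long 88.4 mean [ 522.2 -199. ]
green foot z 36.1 rc [ 537.3 -203.2] size [11.3 45.6] long 4.9 mean [ 534.3 -202.8]
green top z 124.3 rc [ 538.9 -220.3] size [11.5 39.7] long 5.1 mean [ 538.9 -220.3]
now [ 543.5 -210.7  160.4] yaw 90.12 w 76.2 t 20.8
shift [-1.   0.2 79.4] turn 0.12
```

View pics/w15.png

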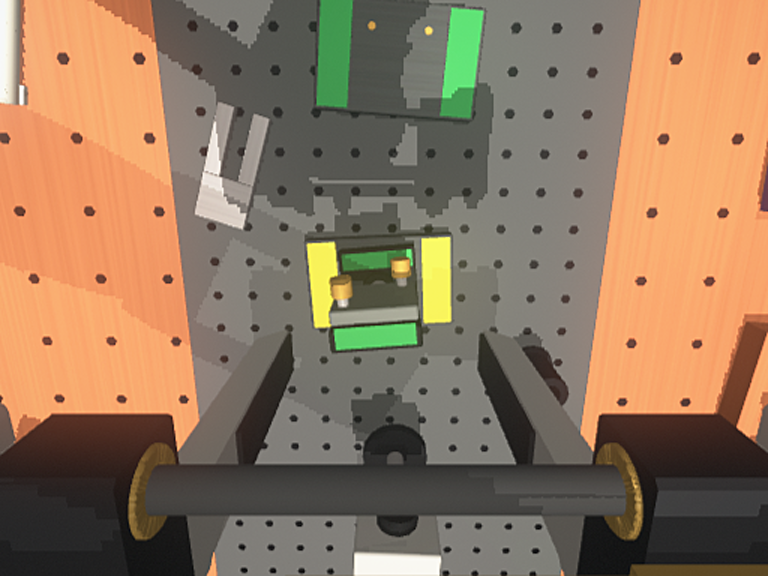

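```bash
python3 -m handwheel '[-9.9,-5.4,0,-4.9,76,-9.9,-5.4,20,-4.9,76,-9.9,-5.4,50,-4.9,76,-9.9,-5.4,79,-4.9,76,-9.9,-5.4,79,-4.9,76,-9.9,-5.4,79,-4.9,76,-9.9,-5.4,79,-4.9,76,-9.9,-5.4,79,-4.9,60,-9.9,-5.4,79,-4.9,40,-9.9,-5.4,79,-4.9,40,-9.9,-5.4,79,-4.9,40,-9.9,-5.4,79,-4.9,40,-9.9,-5.4,79,-4.9,40,-9.9,-5.4,79,-4.9,40]'
python3 - <<'E'
from h import *
c=viewer.capture('wrist'); layers(c,['yellow','green'],-210,75);save(c,'w16',None,1.5); go(549.2,-80.8,111,85.5)
E
```

```text
time_s: 21.97
tcp_pos: [538.0, -221.3, 82.2]
orientation: [-3.134, 0.005, 1.658]
ft_force: [-1.4, -0.5, 3.8]
gripper_width: 0.492
yellow base z 26.2 rc [ 500.7 -218.4] size [19.3 49.9] long -86.8 mean [ 499.7 -215.2]
yellow base z 26.2 rc [ 577.4 -212.7] size [19.3 45.9] long -87.4 mean [ 577.6 -211.1]
yellow top z 117.8 rc [ 522.3 -196.8] size [10.8 11.8] long -87.1 mean [ 522.9 -194.8]
green foot z 36.3 rc [ 537.4 -202.9] size [10.7 45.8] long 5.1 mean [ 535.4 -202.7]
green top z 124.4 rc [ 539.2 -220.3] size [10.9 39.8] long 5.3 mean [ 539.1 -220.2]
now [ 538.1 -221.3   82.2] yaw 95.02 w 45.9 t 22.02
shift [138.8  23.2 -29.6] turn 9.52
```

View pics/w16.png

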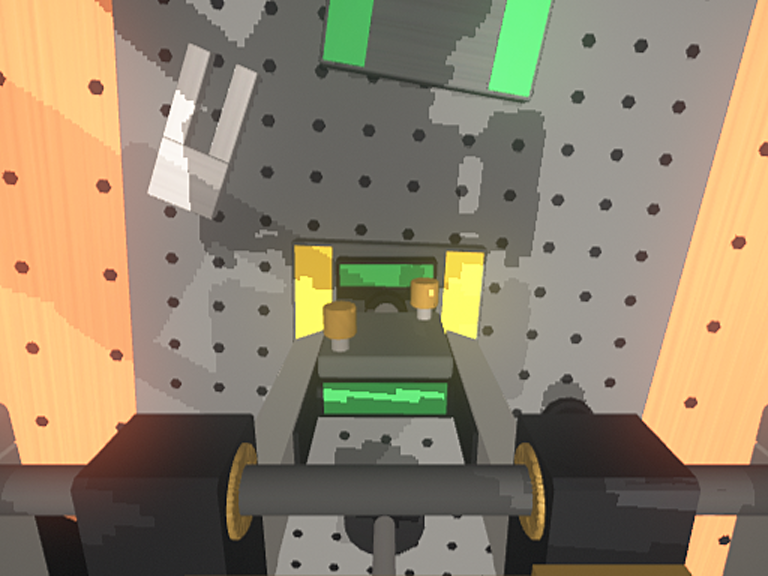

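```bash
python3 -m handwheel '[0,0,-25,0,40,0,0,-30,0,40,35,5,-30,2,40,70,11,-30,5,40,105,18,-30,9.5,40,130,23,-30,9.5,40,138.1,23,-30,9.5,40,138.1,23,-30,9.5,40,138.1,23,-20,9.5,40,138.1,23,-13,9.5,40,138.1,23,-13,9.5,40,138.1,23,-13,9.5,40,138.1,23,-13,9.5,40]'
python3 - <<'E'
from h import *
c=viewer.capture('wrist'); layers(c,['green'],-80,70); go(549.1,-81.5,81.4,85.4);save(c,'w17',None,1.5)
E
```

```text
time_s: 23.1
tcp_pos: [548.8, -82.6, 94.0]
orientation: [-3.135, 0.006, 1.491]
ft_force: [0.1, -0.2, -1.8]
gripper_width: 0.483
green base z 26.3 rc [511.9 -75.1] size [19.  53.8] long 85.5 mean [511.4 -71.2]
green base z 26.2 rc [588.6 -81.6] size [18.8 54.6] long 85.5 mean [589.  -79.1]
green top z 136.1 rc [550.3 -81.7] size [10.9 39.8] long -4.3 mean [550.3 -81.6]
now [549.1 -82.5  94.3] yaw 85.44 w 45.5 t 23.15
shift [ 1.1  0.  12.9] turn 0.04
```

View pics/w17.png

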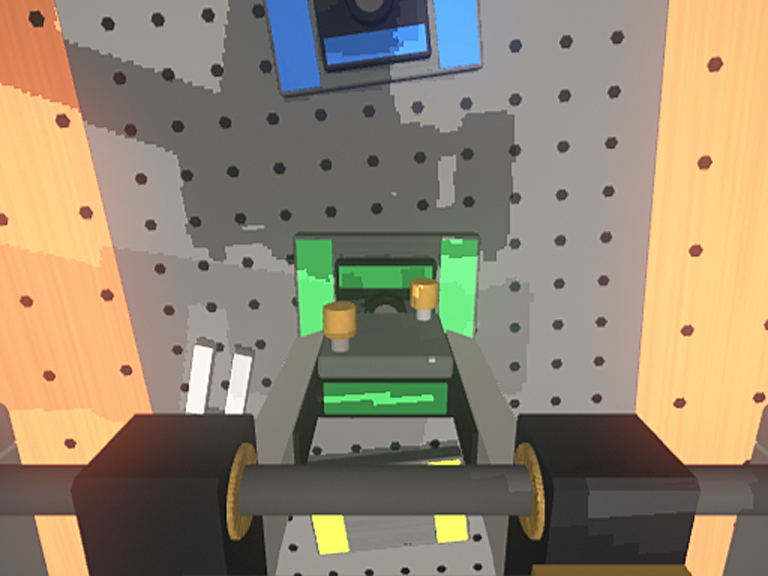

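```bash
python3 -m handwheel '[1,0,5,0,40,1,0,9,0,40,1,0,11.5,0,40,1,0,11.5,0,40,1,0,11.5,0,40,1,0,11.5,0,40]'
python3 - <<'E'
from h import *
c=viewer.capture('wrist'); layers(c,['green'],-80,70); go(549.1,-81.5,81.4,85.4);print(sensors.get_obs()['ft_force'])
E
```

```text
time_s: 23.65
tcp_pos: [549.0, -81.5, 82.6]
orientation: [-3.135, 0.006, 1.491]
ft_force: [0.1, -0.0, -2.3]
gripper_width: 0.491
green base z 26.3 rc [512.2 -72.5] size [18.9 49.1] long 85.5 mean [511.6 -69.3]
green base z 26.2 rc [588.9 -78.5] size [18.9 49. ] long 85.5 mean [589.2 -76.6]
green foot z 36.5 rc [551.4 -64.3] size [11.5 46. ] long -4.5 mean [549.3 -63.4]
green top z 124.8 rc [550.5 -80.5] size [10.9 39.8] long -4.3 mean [550.5 -80.5]
now [549.  -81.5  82.7] yaw 85.44 w 45.7 t 23.7
shift [0.  0.1 1.3] turn 0.04
[-0.36249911 -0.7087443  -2.76333915]
```

```bash
python3 -m handwheel '[0.5,0,0,0,40,0.5,0,0.3,0,40,0.5,0,0.5,0,40,0.5,0,0.5,0,50,0.5,0,0.5,0,76,0.5,0,0.5,0,76,0.5,0,0.5,0,76,0.5,0,0.5,0,76,0,0,-40,0,76,0,0,-80,0,76,0,0,-100,0,76,0,0,-100,0,76,0,0,-100,0,76,0,0,-100,0,76]'
python3 - <<'E'
from h import *
c=viewer.capture('wrist'); layers(c,['green'],-80,70);layers(c,['blue'],60,70);layers(c,['yellow'],-220,70);save(c,'w18',None,1.5); go(541.7,207.2,180,94.9);print(sensors.get_obs()['ft_force'])
E
```

```text
time_s: 24.87
tcp_pos: [548.8, -80.7, 181.5]
orientation: [-3.133, 0.005, 1.491]
ft_force: [-0.2, 0.2, -1.1]
gripper_width: 0.807
green base z 26.2 rc [511.7 -77.9] size [18.9 59.2] long 85.5 mean [511.4 -76. ]
green base z 26.2 rc [588.3 -83.9] size [18.7 59. ] long 85.5 mean [588.6 -82.5]
green foot z 36.3 rc [550.9 -63.5] size [10.6 44.8] long -4.5 mean [547.5 -62.5]
green top z 124.3 rc [550.  -80.9] size [11.7 40.3] long -4.4 mean [549.9 -80.9]
blue base z 26.1 rc [592.8  57.4] size [18.9 53.7] long -87.1 mean [592.8  57.4]
blue base z 26.1 rc [515.8  56.3] size [18.8 59.8] long -86.9 mean [515.4  56.2]
blue foot z 36.0 rc [554.7  40.8] size [11.5 46.3] long 2.9 mean [554.9  40.9]
blue top z 124.1 rc [553.9  55.4] size [10.8 26.8] long -4.7 mean [553.3  56.1]
yellow base z 26.3 rc [ 577.7 -220. ] size [19.4 60.5] long -87.2 mean [ 577.7 -219.4]
yellow base z 26.4 rc [ 500.7 -221.9] size [19.5 56.8] long -87.3 mean [ 500.8 -221.1]
now [548.3 -80.6 180.7] yaw 85.44 w 76.2 t 24.92
shift [286.3 -29.4  -0.5] turn -9.46
[-0.73398191  0.06105619  0.66983095]
```

View pics/w18.png

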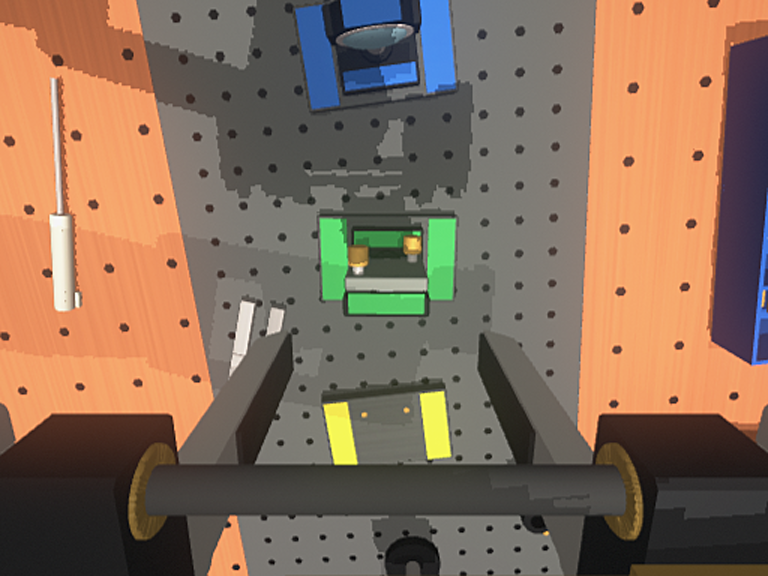

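```bash
python3 -m handwheel '[40,-4,0,-2,76,80,-8,0,-4,76,120,-12,0,-6,76,160,-16,0,-9.5,76,200,-20,0,-9.5,76,240,-25,0,-9.5,76,280,-29,0,-9.5,76,286.3,-29.4,0,-9.5,76,286.3,-29.4,0,-9.5,76,286.3,-29.4,40,-9.5,76,286.3,-29.4,75,-9.5,76,286.3,-29.4,98.8,-9.5,76,286.3,-29.4,98.8,-9.5,76,286.3,-29.4,98.8,-9.5,76,286.3,-29.4,98.8,-9.5,76]'
python3 - <<'E'
from h import *
c=viewer.capture('wrist'); layers(c,['yellow'],207,70);save(c,'w19',None,1.5); go(541.7,207.2,81.7,94.9);print(sensors.get_obs()['ft_force'])
E
```

```text
time_s: 26.17
tcp_pos: [541.8, 205.8, 81.7]
orientation: [-3.132, 0.003, 1.656]
ft_force: [0.9, 0.2, 0.2]
gripper_width: 0.807
yellow foot z 36.2 rc [541.  224.3] size [10.7 46. ] long 5.0 mean [540.8 224.4]
yellow top z 124.3 rc [542.6 207.2] size [13.6 40.3] long 5.2 mean [542.6 207.3]
now [542.5 206.2  82.7] yaw 94.88 w 75.9 t 26.22
shift [ 1.  -0.7  1. ] turn -0.02
[-0.0018424  -0.25176755  0.85541834]
```

View pics/w19.png

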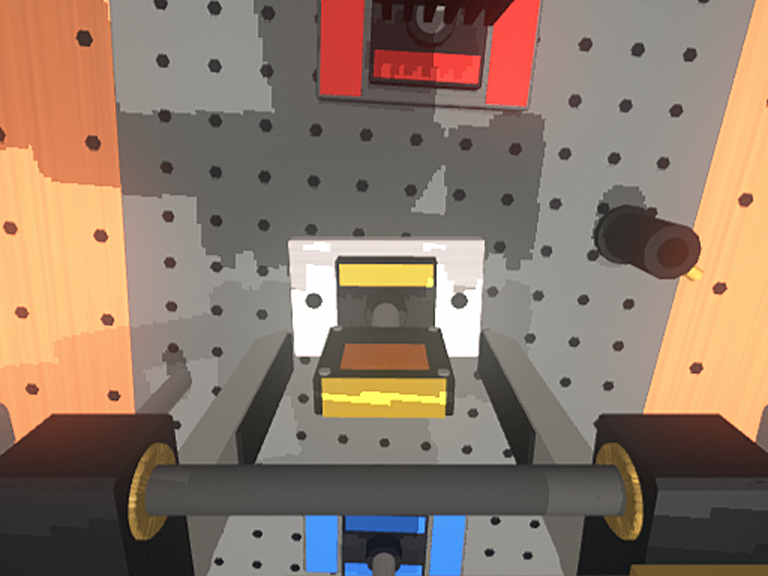

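```bash
python3 -m handwheel '[0.8,-0.7,0.6,0,76,0.8,-0.7,0.6,0,76,0.8,-0.7,0.6,0,60,0.8,-0.7,0.6,0,40,0.8,-0.7,0.6,0,40,0.8,-0.7,0.6,0,40,0.8,-0.7,0.6,0,40,0.8,-0.7,0.6,0,40,0.8,-0.7,0.6,0,40]'
python3 - <<'E'
from h import *
c=viewer.capture('wrist'); layers(c,['yellow'],207,70); go(538.5,-222,220,92.75);print(sensors.get_obs()['ft_force'])
E
```

```text
time_s: 26.97
tcp_pos: [541.8, 207.0, 82.1]
orientation: [-3.134, 0.003, 1.656]
ft_force: [0.1, -0.3, 0.9]
gripper_width: 0.486
yellow foot z 36.3 rc [541.1 224.3] size [11.5 46. ] long 5.0 mean [540.9 224.2]
yellow top z 124.4 rc [543.  207.1] size [13.7 40.3] long 5.1 mean [543.  207.3]
now [541.8 207.   82.2] yaw 94.88 w 45.5 t 27.02
shift [-427.6  -40.8 -136.2] turn 2.13
[-0.16427846  0.16236571  0.63002064]
```

```bash
python3 -m handwheel '[0,0,-40,0,40,0,0,-80,0,40,0,0,-115,0,40,0,0,-136,0,40,0,0,-136,0,40,-40,-4,-136,0,40,-80,-8,-136,0,40,-120,-12,-136,2,40,-160,-16,-136,2,40,-200,-20,-136,2,40,-240,-24,-136,2,40,-280,-28,-136,2,40,-320,-32,-136,2,40,-360,-36,-136,2,40,-395,-40,-136,2,40,-420,-41,-136,2,40,-427,-41,-136,2.1,40,-427,-41,-136,2.1,40,-427,-41,-136,2.1,40,-427,-41,-136,2.1,40]'
python3 - <<'E'
from h import *
c=viewer.capture('wrist'); layers(c,['yellow'],-220,70); go(538.35,-221.6,82.2,92.75);save(c,'w20',None,1.5)
E
```

```text
time_s: 28.68
tcp_pos: [537.7, -219.5, 218.4]
orientation: [-3.133, 0.001, 1.621]
ft_force: [-1.0, 0.2, -2.4]
gripper_width: 0.485
yellow base z 26.2 rc [ 500.3 -224. ] size [19.1 59.3] long -88.3 mean [ 499.3 -215. ]
yellow base z 26.1 rc [ 577.8 -220. ] size [19.  58.8] long -87.1 mean [ 578.8 -214.5]
now [ 537.9 -219.4  218.9] yaw 92.89 w 45.7 t 28.73
shift [ -1.9   1.4 136.7] turn 0.14
```

View pics/w20.png

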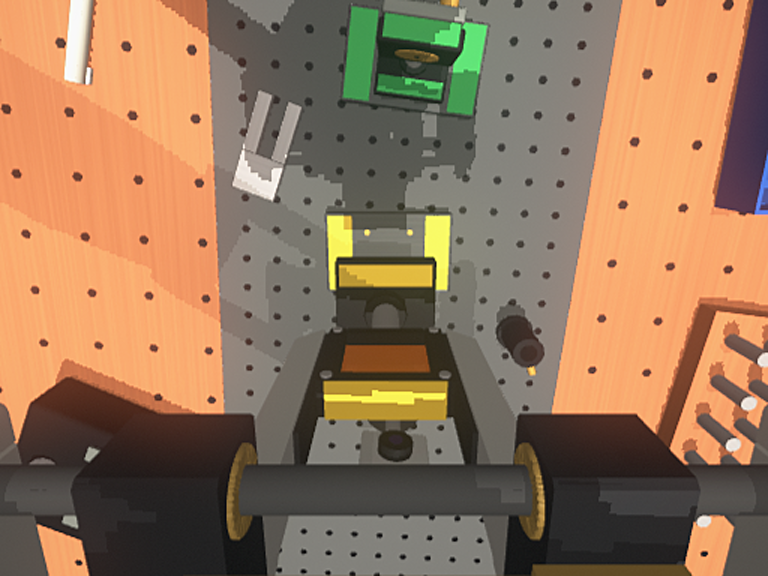

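```bash
python3 -m handwheel '[-1.9,0.8,30,0.1,40,-1.9,0.8,60,0.1,40,-1.9,0.8,90,0.1,40,-1.9,0.8,115,0.1,40,-1.9,0.8,126,0.1,40,-1.9,0.8,130,0.1,40,-1.9,0.8,130,0.1,40,-1.9,0.8,130,0.1,40,-1.9,0.8,130,0.1,40]'
python3 - <<'E'
from h import *
c=viewer.capture('wrist'); layers(c,['yellow'],-220,70); go(538.35,-221.6,82.2,92.75);save(c,'w21',None,1.5)
E
```

```text
time_s: 29.48
tcp_pos: [539.6, -222.3, 91.3]
orientation: [-3.137, 0.004, 1.62]
ft_force: [0.2, 0.7, -2.0]
gripper_width: 0.489
yellow base z 26.3 rc [ 500.8 -220.1] size [19.4 52.5] long -87.3 mean [ 500.5 -218.1]
yellow base z 26.2 rc [ 577.5 -215.8] size [19.2 51.5] long -87.1 mean [ 577.6 -214. ]
yellow top z 104.1 rc [ 520.3 -216.4] size [4.3 7.5] long 2.9 mean [ 519.8 -216. ]
yellow top z 103.9 rc [ 560.3 -214.8] size [4.9 7.5] long 2.9 mean [ 560.9 -214.2]
yellow top z 133.5 rc [ 540.8 -221.9] size [14.2 40.5] long 3.0 mean [ 540.8 -221.8]
now [ 539.5 -222.4   91.2] yaw 92.81 w 45.6 t 29.53
shift [ 0.9 -1.   9. ] turn 0.06
```

View pics/w21.png

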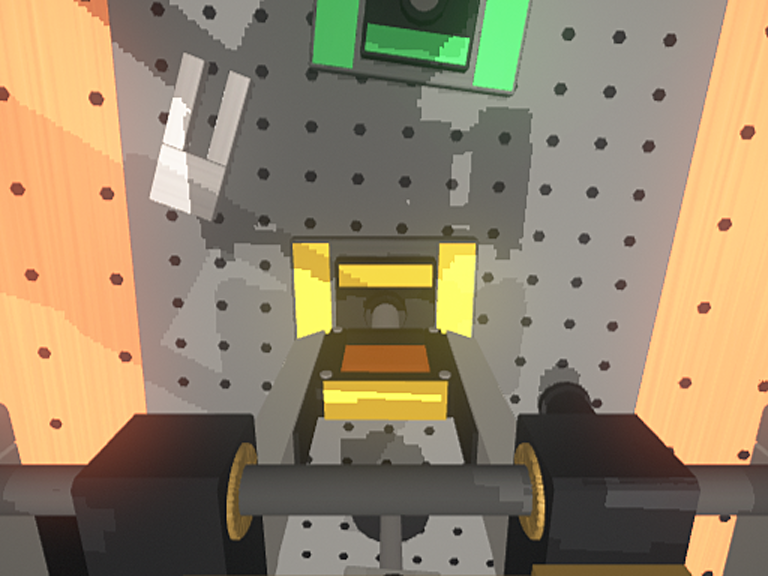

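```bash
python3 -m handwheel '[0.9,-1,3,0,40,0.9,-1,6,0,40,0.9,-1,8.4,0,40,0.9,-1,8.4,0,40,0.9,-1,8.4,0,40,0.9,-1,8.4,0,40,0.9,-1,8.4,0,40]'
python3 - <<'E'
from h import *
c=viewer.capture('wrist'); layers(c,['yellow'],-220,70); go(538.5,-221.5,82.2,92.75);print(sensors.get_obs()['ft_force'])
E
```

```text
time_s: 30.12
tcp_pos: [538.3, -221.6, 82.7]
orientation: [-3.137, 0.004, 1.62]
ft_force: [0.2, 0.2, -2.0]
gripper_width: 0.487
yellow base z 26.2 rc [ 500.7 -217.9] size [19.4 48.4] long -87.2 mean [ 500.4 -216. ]
yellow base z 26.2 rc [ 577.6 -213.9] size [19.3 48.3] long -87.3 mean [ 577.5 -212.3]
yellow foot z 37.0 rc [ 538.2 -203.5] size [11.5 46.6] long 2.9 mean [ 538.4 -203.4]
yellow foot z 36.4 rc [ 559.4 -214.7] size [ 7.5 11. ] long -85.6 mean [ 560.  -213.3]
yellow top z 125.0 rc [ 539.6 -221.2] size [14.2 40.4] long 3.0 mean [ 539.6 -221.1]
now [ 538.4 -221.6   82.8] yaw 92.81 w 45.7 t 30.17
shift [0.1 0.1 0.6] turn 0.06
[ 0.04873689 -0.07258928 -2.33431116]
```

```bash
python3 -m handwheel '[-0.4,0.1,0.3,0,40,-0.4,0.1,0.6,0,40,-0.4,0.1,0.6,0,40,-0.4,0.1,0.6,0,50,-0.4,0.1,0.6,0,76,-0.4,0.1,0.6,0,76,-0.4,0.1,0.6,0,76,-0.4,0.1,0.6,0,76,-0.4,0.1,-40,0,76,-0.4,0.1,-80,0,76,-0.4,0.1,-110,0,76,-0.4,0.1,-110,0,76,-0.4,0.1,-110,0,76,-0.4,0.1,-110,0,76]'
python3 - <<'E'
from h import *
c=viewer.capture('wrist'); layers(c,['yellow'],-220,70);layers(c,['green'],-80,60);save(c,'w22',None,1.5); go(545,-10,300,90)
E
```

```text
time_s: 31.33
tcp_pos: [538.5, -221.2, 192.3]
orientation: [-3.136, 0.004, 1.62]
ft_force: [-0.0, -0.0, -0.2]
gripper_width: 0.805
yellow base z 26.2 rc [ 500.5 -223.9] size [19.  60.1] long -88.5 mean [ 500.4 -221.9]
yellow base z 26.1 rc [ 577.7 -220.1] size [19.2 59.6] long -87.1 mean [ 577.9 -218.7]
yellow foot z 36.0 rc [ 538.2 -204.2] size [12.  45.3] long 2.9 mean [ 538.1 -204.2]
yellow top z 124.3 rc [ 539.1 -221. ] size [12.9 40.4] long 2.9 mean [ 539.2 -221. ]
green base z 26.1 rc [511.4 -79.4] size [18.9 56.4] long 85.3 mean [511.6 -79. ]
green base z 26.0 rc [588.4 -83.6] size [19. 60.] long 85.2 mean [589.  -85.1]
green foot z 36.1 rc [548.2 -98.6] size [11.7 46. ] long -4.7 mean [548.2 -98.5]
green top z 124.1 rc [549.8 -81.2] size [11.3 40.2] long -4.6 mean [550.8 -81.6]
now [ 537.9 -220.9  191.1] yaw 92.8 w 75.8 t 31.38
shift [ 210.    16.6 -109.5] turn 2.8
```

View pics/w22.png

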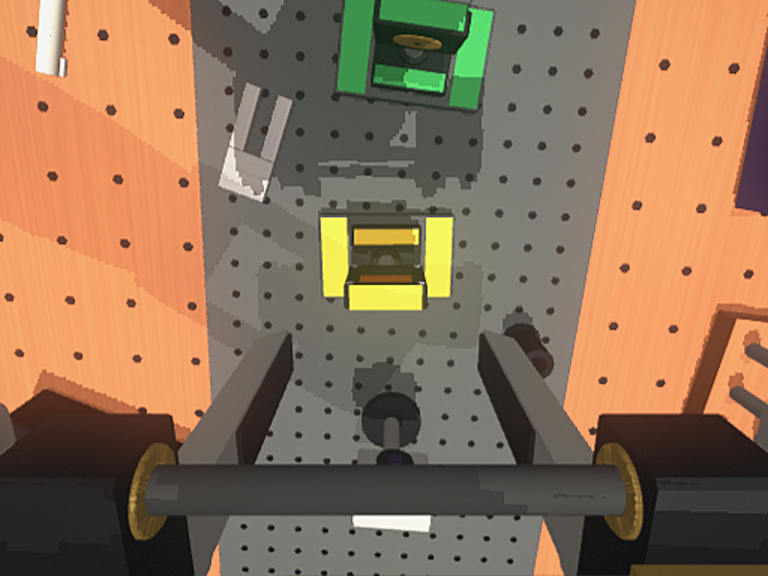

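```bash
python3 -m handwheel '[0,0,-35,0,76,0,0,-70,0,76,0,0,-110,0,76,40,0,-110,0,76,80,0,-110,0,76,120,0,-110,0,76,160,0,-110,2,76,200,0,-110,2,76,240,0,-110,2,76,280,0,-110,2,76,280,0,-110,2,76,280,0,-110,2,76,280,0,-110,2,76]'
python3 - <<'E'
from h import *
c=viewer.capture('wrist'); save(c,'w23',None,1.5); layers(c,['red'],340);layers(c,['blue'],60)
a=viewer.capture('top'); b=viewer.capture('side'); save(a,'t2',None,1.5); save(b,'s2',None,1.5)
o=cv2.imread('pics/side0.png')[:,:,::-1]; d=np.abs(o.astype(int)-b['image']).sum(2); print('side diff detector box',d[285:345,275:320].mean(), d[285:345,275:320].max())
o=cv2.imread('pics/top0.png')[:,:,::-1]; d=np.abs(o.astype(int)-a['image']).sum(2); print('top diff detector',d[170:205,372:408].mean(),d[170:205,372:408].max())
E
```

```text
time_s: 32.47
tcp_pos: [524.3, 59.0, 298.7]
orientation: [-3.131, 0.003, 1.586]
ft_force: [0.4, -0.7, 0.7]
gripper_width: 0.804
blue base z 26.2 rc [592.1  60.3] size [17.5 58.7] long -87.0 mean [592.5  62.1]
blue base z 26.2 rc [515.1  56.1] size [18.6 58.4] long -89.0 mean [515.4  56.7]
blue foot z 36.2 rc [553.5  76. ] size [11.2 44.8] long 0.9 mean [553.7  75.8]
blue top z 124.2 rc [554.   58.4] size [13.8 26.5] long 4.2 mean [553.6  58.5]
side diff detector box 8.051111111111112 23
top diff detector 14.861904761904762 50
```

View pics/w23.png

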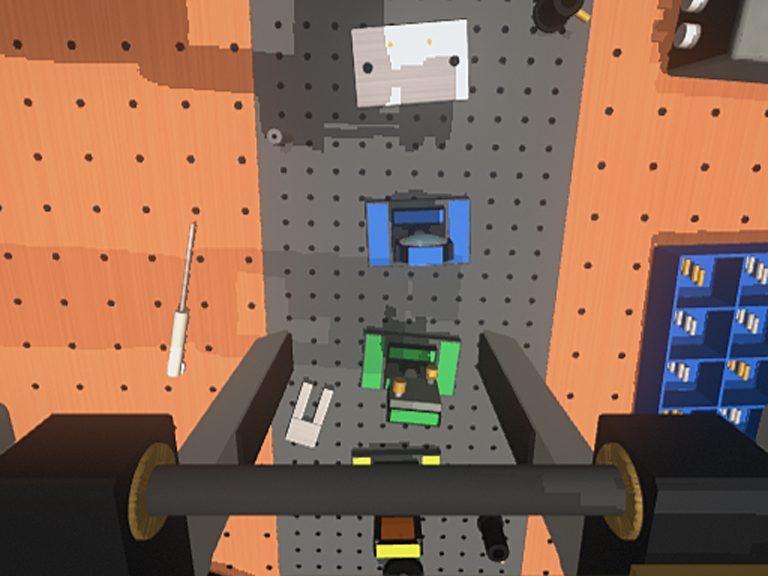

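View pics/s2.png

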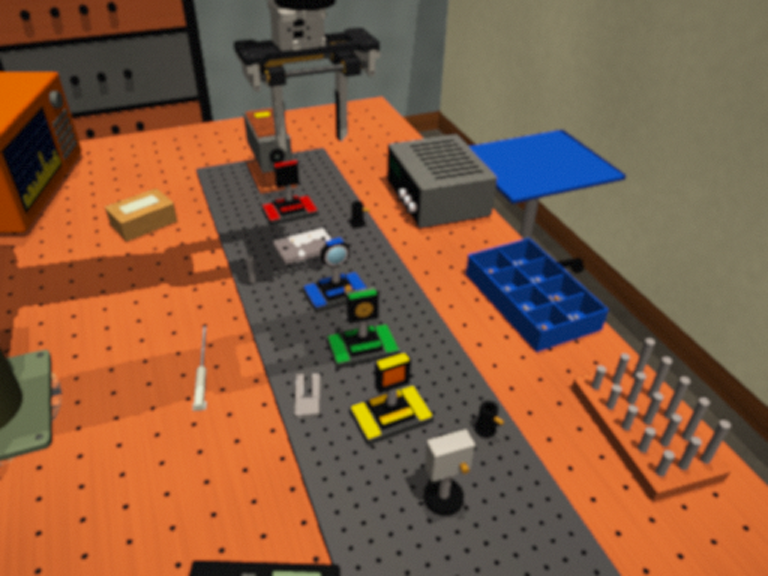

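Run:
```python
from cell import bot,sensors
o=sensors.get_obs(); print(o['time_s'],abs(o['dq']).max()); print(bot.close_job())
```

```text
32.6167 0.004822574576070688
the job is handed in; nothing more can be done
None
```

The job is done and handed in at about 33 s. I stood the beam block on its red base first. Then I parked the filter on the spare base, moved the lens to the blue base and the pinhole to the green base, and finished with the filter on the yellow base.

- **Centring:** after release, each foot read within about 0.6 mm of the middle of its base in the wrist camera. The camera calibration itself is good to about 2 mm.
- **Squareness:** each optic read within about 0.3° of its base, except the lens. Its strips gave 2.9–4.4° after release, and one coarse, distant reading gave 0.9°, against a base at about 3°. I took the close readings near 3° as right and the rest as pixel rounding.
- **Corrections:** the block's first placing was about 2.6 mm off, because I had assumed the wrong tape position on the foot. I regripped it and re-centred it before touching the other optics; that regrip briefly pressed it down with about 12 N.
- **Final state:** the last side view shows all four optics upright on their own colours and the spare base free. The detector looks the same in the side and top pictures before and after, to within image noise. I did not re-measure the block in the final wrist view, as it was out of frame. The arm stood well clear, touching nothing.

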